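# Knock the set candles out of their moulds and put them to cool

## Robot

A 6-joint arm with a two-finger parallel gripper is mounted at the origin on the work surface. World frame = base frame: x ahead of the robot, y to its left, z up, the work surface at z = 0. Lengths are in mm, angles in rad, forces in N, time in s.
With the tool pointing down it reaches from about 275 to 775 mm from the base axis. Payload 14.6 kg.
Tool frame: the origin (TCP) lies on the centre line of the jaws, within the pads' length; the fingertips stand 25 mm ahead of it and the grasp point (between the pads) lies 6 mm ahead of it; z points along the fingers, y is the direction in which the jaws open and shut (so a half turn about z gives the same grasp; the last joint's range is limited). The gripper opens to 85 mm and grips with 20 to 120 N. Pads are 22 mm wide; open, the fingers measure 114 mm over their backs; the gripper's body (76 mm by 85 mm) begins 54 mm behind the grasp point. The pads swing forward as they close: fully open they stand 13 mm farther back than shut.
Start: joints at [1.085, 0.263, -0.048, 1.259, 0, 1.415], TCP at [170.524, 496.538, 256.278] pointing down, gripper open.
Joint ranges: [-2.65, 2.65], [-0.89, 1.7], [-1.18, 1.37], [-2.13, 2.11], [-1.35, 1.29], [-3.14, 3.14]. Speed limits (rad/s): [1.89, 1.89, 2.57, 2.79, 3.14, 3.14].

## Interface

Orientations are given as a rotation vector (axis times angle).
In Python, from rig import robot, jaws, planner, monitor, vision, job gives the robot as it stands. The module is installed in compiled form; this text tells all that it offers. Calls block until the motion is done:
- robot.move_pose(position, orientation): joint-space move of the TCP to a pose.
- robot.move_l(position, ori=None, vel=150, guard=None): straight line of the TCP; ori=None keeps the orientation; vel is the mean speed in mm/s. With guard (N) it stops when the force on the tool has changed by that much, and returns True; else False.
- robot.movej(angles): joint-space move.
- jaws.gripper_open() and jaws.close(squeeze=None): open the fingers fully, or close them until they stop; squeeze is the grip in N (None keeps the last).
- robot.pause(seconds).
- planner.inverse_kinematics(position, orientation): joint angles nearest the present ones, or None.
- monitor.state(): the state.
- vision.camera(name): name is "scene" or "top" or "wrist"; returns a dict with "img" (384x512x3 uint8, red, green, blue), "camera_matrix" (3x3 intrinsics, pixels), "camera_from_world" (4x4, takes a point from world to camera coordinates). Camera axes: x right, y down, z forward; pixel columns grow to the right and rows downward; lengths in mm; the calibration is good to about 2 mm. A picture is of the moment at which its call begins. There is no depth.
A pose or a line that the arm cannot do raises robot.MotionError and nothing moves.
- job.close_job(): hands the job in, once; it reports no verdict.
Trained networks look in a picture, given as the dict that the camera call returned (one of the last four; its "shot" number tells which), for a name from the list of things; names that differ only in an ending like _2 or _b are one class to them, and where a whole thing is asked for, a point or a joint stands for the part that bears it (a point fixed in the world has none). Each returns a list of dicts, best first, with "score" (0 to 1); they miss things now and then, are a little off and sometimes report something else, mostly with a low value. They report only what shows in the picture. A call takes as long as a camera call. They do not tell look-alikes from the thing itself.
- vision.silhouettes(target, picture): "region" (384x512 bool, what is visible of it) and "rect" ([left, top, width, height] in pixels, round what is visible of it).
The state is a dict: "time_s": time; "joints": joint angles; "qvel": joint speeds; "effort": joint torques, N m; "tool_pos": TCP position; "tcp_rot": TCP orientation; "force": force on the tool from outside, world axes, zero at the start; "ft_torque": the same for the moment, N m; "opening": opening from 0.0 (shut) to 1.0 (fully open).
Only numpy, scipy, OpenCV 4.12 (cv2) and the standard library are available. Lean on these libraries where they do the work, as an engineer would, in place of code of your own. Each camera call takes 0.05 s, during which the arm holds its last target.

## Task

Turn out the set candles: take each mould that holds one from the board, turn it upside down over the tray and tap it (the walls between the compartments are good to knock on) until its candle drops out, one candle to a compartment, and put the empty mould back on the board; never pull at a candle with the fingers while it is in its mould. When all the candles are in the tray, slide the tray along its rails under the roof of the cooling bay, fully home against the end stop, and leave the moka pot, jar, cup and shaker alone.

Things in the scene. Friction and masses are not known exactly. Their poses are not given: they have to be found in the camera images.
- board: flat wooden board fixed to the counter on the right, 300 mm (x) by 320 mm (y), 8 mm thick, on which the moulds lie. Origin at the centre of its underside.
- bay: beech cooling bay fixed to the counter: a deck 60 mm above the counter, 92 mm wide (x), y from -270 to +230 mm, with two rails 12 mm high (inner faces x = +-36 mm). +y is the way in: there a low roof (y 45 to 230 mm, 118 mm wide, underside 94 mm and top 106 mm above the deck, four thin posts) and an end stop. Origin on the counter, mid width; z up.
- stop (a point): foot of the end stop's face, on the deck, at y = 215 mm in the bay's frame; axes those of the bay. The tray is fully home when its +y end touches it: the tray's origin is then 93 mm before this point in y. The tray starts about 225 mm short of home, outside the roof.
- tray: aluminium tray loose on the deck between the rails (2 mm play), 68 mm (x) by 186 mm (y), 49 mm high, 500 g, floor 4 mm thick. Three open compartments side by side along y, each 58 mm (y) by 62 mm (x) inside: room for one candle, on end; the walls between and at the ends run along x, 3 mm thick, 45 mm above the floor; the two outer walls along y are 26 mm high. Origin at the centre of its underside; axes as the bay's.
- handle (a point): middle of the outer (-y) face of the tray's black upright handle plate, 30 mm wide (x), 8 mm thick (y), from 4 to 49 mm above the deck; this point is 30 mm above the deck. The plate stands 44 mm clear of the tray's -y end, joined by a low strip. Axes those of the tray.
- cell1 (a point): centre of the floor of the tray's compartment 1 (1 is the nearest to the handle plate, 3 the nearest to the roof); axes those of the tray.
- cell2 (a point): centre of the floor of the tray's compartment 2 (1 is the nearest to the handle plate, 3 the nearest to the roof); axes those of the tray.
- cell3 (a point): centre of the floor of the tray's compartment 3 (1 is the nearest to the handle plate, 3 the nearest to the roof); axes those of the tray.
- mould1: square steel candle mould (one of the three may be empty from the start), 68 mm long, 47 x 47 mm outside, 3 mm walls, 160 g; lies on a side, mouth towards the robot. Origin at its middle; x runs along it from the mouth (x = -34 mm) to the closed end (+34 mm), z up as it lies. At the rim two flat ears (x = -34 to -30 mm, 30 mm wide) stick out 14 mm beyond the side walls to +y and -y: 75 mm across.
- mould2: square steel candle mould (one of the three may be empty from the start), 68 mm long, 47 x 47 mm outside, 3 mm walls, 160 g; lies on a side, mouth towards the robot. Origin at its middle; x runs along it from the mouth (x = -34 mm) to the closed end (+34 mm), z up as it lies. At the rim two flat ears (x = -34 to -30 mm, 30 mm wide) stick out 14 mm beyond the side walls to +y and -y: 75 mm across.
- mould3: square steel candle mould (one of the three may be empty from the start), 68 mm long, 47 x 47 mm outside, 3 mm walls, 160 g; lies on a side, mouth towards the robot. Origin at its middle; x runs along it from the mouth (x = -34 mm) to the closed end (+34 mm), z up as it lies. At the rim two flat ears (x = -34 to -30 mm, 30 mm wide) stick out 14 mm beyond the side walls to +y and -y: 75 mm across.
- candle1: ivory wax square pillar candle, 70 mm long, 35 x 35 mm, with two raised bands 40.5 mm square; 75 g. Origin at its middle, x along it. Starts stuck in mould 1, axes alike, 8 mm showing from the mouth, or is absent (that mould is empty). Mouth down it holds at 1.2 times its weight; each sharp downward knock of the mould (0.2 to 0.3 m/s) shakes it 0.3 to 2 mm outwards; after 2.5 mm it drops.
- candle2: ivory wax square pillar candle, 70 mm long, 35 x 35 mm, with two raised bands 40.5 mm square; 75 g. Origin at its middle, x along it. Starts stuck in mould 2, axes alike, 8 mm showing from the mouth, or is absent (that mould is empty). Mouth down it holds at 1.2 times its weight; each sharp downward knock of the mould (0.2 to 0.3 m/s) shakes it 0.3 to 2 mm outwards; after 2.5 mm it drops.
- candle3: ivory wax square pillar candle, 70 mm long, 35 x 35 mm, with two raised bands 40.5 mm square; 75 g. Origin at its middle, x along it. Starts stuck in mould 3, axes alike, 8 mm showing from the mouth, or is absent (that mould is empty). Mouth down it holds at 1.2 times its weight; each sharp downward knock of the mould (0.2 to 0.3 m/s) shakes it 0.3 to 2 mm outwards; after 2.5 mm it drops.
- moka: steel moka pot, 190 mm tall, standing on the black induction plate; a bystander. Origin under its centre.
- jar: glass jar with clip lid, 100 mm wide, 125 mm tall; a bystander. Origin under its centre.
- cup: white porcelain cup, 72 mm wide, 55 mm tall, on a saucer; a bystander. Origin under its centre.
- shaker: small steel shaker, 40 mm wide, 64 mm tall; a bystander. Origin under its centre.
Mind the look-alikes: they are no part of the job. Leave any orange look-alike of the mould1 alone.

How it is judged:
By the outcome, as a careful person would: the job done as asked, in the order asked, and still so for the second after the job is handed in, with the robot touching nothing.
Of candle1, candle2, candle3 only 2 to 3 are there at a start; the rules pass over those that are not, and their reading is None.
At some moment in a run one of mould1, mould2, mould3 may be knocked a few centimetres aside while the robot is not near it.
It also fails if it takes over 210 s, if anything falls off the work surface, if the arm or the gripper's body presses on something with over 40 N, if the wrist force passes 120 N, or if a joint passes its speed limit or range.

## Working session

There is one attempt and no reset: what is moved stays moved. The work goes in short steps, each a Python script; the robot and the scene stay as the last script left them, time stands still between calls to the robot, and variables do not carry over. Pictures are saved under pics/ and viewed, and the job is handed in when it is done.

```bash
ls -la; mkdir -p pics
python3 - <<'E'
from rig import robot, jaws, planner, monitor, vision, job
import cv2
s=monitor.state(); print(s)
for n in ["scene","top","wrist"]:
    p=vision.camera(n); cv2.imwrite(f"pics/{n}0.png",p["img"][:,:,::-1]); print(n,p["shot"]); print(p["camera_matrix"],p["camera_from_world"])
E
```

```text
total 12
drwxr-xr-x  3 agent agent 4096 Dec  7 03:48 .
drwxr-xr-x 23 root  root  4096 Dec  7 03:48 ..
drwxr-xr-x  2 agent agent 4096 Dec  7 03:48 pics
{'time_s': 0.0, 'joints': array([ 1.08469988e+00,  2.63535757e-01, -4.89338908e-02,  1.25940438e+00,
       -4.85456432e-06,  1.41550354e+00]), 'qvel': array([ 0.00069074,  0.00057645,  0.00086309, -0.00024674,  0.00014827,
       -0.00090991]), 'effort': array([-1.33325499e-03, -6.37613368e+01,  3.84564471e+01,  1.36995755e-02,
       -1.96546284e-04,  3.94972869e-05]), 'tool_pos': array([170.40693486, 496.31242378, 255.81955127]), 'tcp_rot': array([-5.17203872e-01, -3.09838611e+00,  1.60877694e-03]), 'force': array([ 0.02797534,  0.18415784, -0.00484159]), 'ft_torque': array([-0.02720579, -0.01563089, -0.00925414]), 'opening': 0.9988216665017469}
scene 1
[[388.75833734   0.         255.95602271]
 [  0.         388.75833734 193.2471139 ]
 [  0.           0.           1.        ]] [[-4.03653215e-01  9.14875990e-01  8.12438418e-03  3.28801445e+02]
 [ 7.19740170e-01  3.23014311e-01 -6.14520823e-01 -3.38161303e+02]
 [-5.64834639e-01 -2.42
[... 217 characters left out ...]
  0.           1.        ]] [[-9.26535946e-03 -9.99939616e-01 -5.90914824e-03 -1.00777957e+02]
 [-9.89918721e-01  1.00074170e-02 -1.41282615e-01  6.03061437e+02]
 [ 1.41333219e-01  4.54054225e-03 -9.89951668e-01  1.08633345e+03]
 [ 0.00000000e+00  0.00000000e+00  0.00000000e+00  1.00000000e+00]]
wrist 3
[[340.17171452   0.         249.73302496]
 [  0.         340.17171452 192.53395753]
 [  0.           0.           1.        ]] [[ 3.25554996e-01  9.45522035e-01 -1.42332221e-03 -5.23184338e+02]
 [ 9.02581075e-01 -3.10320684e-01  2.98409914e-01 -3.89067828e+01]
 [ 2.81711463e-01 -9.84335020e-02 -9.54436744e-01  3.80433837e+02]
 [ 0.00000000e+00  0.00000000e+00  0.00000000e+00  1.00000000e+00]]
```

View pics/scene0.png

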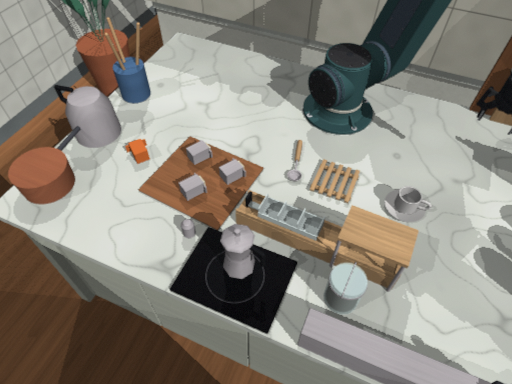

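View pics/top0.png

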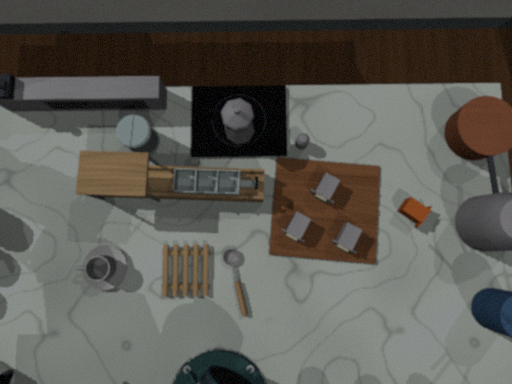

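View pics/wrist0.png

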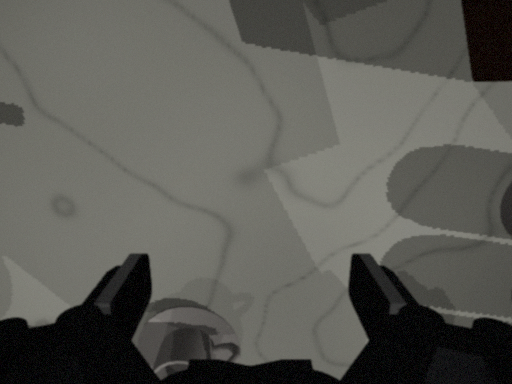

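Top view: moulds on the board at about (326,187), (298,227) and (348,237). There is an orange look-alike off the board at (415,211). The tray is at about (205,181), with the roof to its left (+y). Next I'll run the detector and localize these.

```bash
cat > h.py <<'E'
from rig import robot, jaws, planner, monitor, vision, job
import numpy as np, cv2
from scipy.spatial.transform import Rotation as R
def px2w(p,u,v,z):
    K=p["camera_matrix"];T=p["camera_from_world"]
    d=np.linalg.solve(K,np.array([u,v,1.]))
    Rm=T[:3,:3];c=-Rm.T@T[:3,3];r=Rm.T@d
    return c+r*(z-c[2])/r[2]
def w2px(p,X):
    X=np.atleast_2d(X);c=X@p["camera_from_world"][:3,:3].T+p["camera_from_world"][:3,3]
    q=c@p["camera_matrix"].T;return q[:,:2]/q[:,2:]
def save(p,name,crop=None,s=1):
    im=p["img"][:,:,::-1]
    if crop: x,y,w,h=crop; im=im[y:y+h,x:x+w]
    cv2.imwrite(f"pics/{name}.png",cv2.resize(im,None,fx=s,fy=s,interpolation=cv2.INTER_CUBIC))
E
python3 - <<'E'
from h import *
p=vision.camera("top")
for t in ["mould1","tray","bay","board","candle1","handle"]:
    for d in vision.silhouettes(t,p):
        r=d["region"];m=cv2.moments(r.astype(np.uint8));u,v=m["m10"]/m["m00"],m["m01"]/m["m00"]
        c,_=cv2.findContours(r.astype(np.uint8),0,2);c=max(c,key=cv2.contourArea)
        z={"mould1":40,"tray":100,"bay":100,"board":8,"candle1":40,"handle":109}[t]
        rr=cv2.minAreaRect(c); bx=cv2.boxPoints(rr)
        print(t,round(d["score"],2),d["rect"],(round(u),round(v)),px2w(p,u,v,z)[:2].round(),rr[2].__round__(1),[px2w(p,*b,z)[:2].round().tolist() for b in bx])
save(p,"topcrop0",(160,140,280,130),2.8)
q=vision.camera("scene");save(q,"scenecrop0",(120,120,220,140),3.6)
E
```

```text
mould1 0.97 [308.3, 171.2, 28.4, 26.9] (325, 186) [ 616. -321.] 28.6 [[600.0, -275.0], [663.0, -311.0], [634.0, -361.0], [572.0, -324.0]]
mould1 0.97 [399.4, 199.4, 31.2, 27.6] (414, 211) [ 539. -578.] 33.7 [[532.0, -522.0], [595.0, -568.0], [548.0, -633.0], [486.0, -586.0]]
mould1 0.78 [285.7, 210.8, 22.8, 32.0] (298, 225) [ 501. -234.] 27.9 [[483.0, -196.0], [543.0, -229.0], [519.0, -272.0], [459.0, -239.0]]
mould1 0.72 [333.3, 220.6, 26.5, 30.3] (348, 236) [ 465. -381.] 30.3 [[451.0, -337.0], [511.0, -375.0], [477.0, -432.0], [417.0, -394.0]]
tray 0.82 [169.9, 165.8, 88.3, 29.6] (209, 181) [624.  19.] 90.0 [[662.0, 126.0], [660.0, -116.0], [585.0, -116.0], [587.0, 125.0]]
tray 0.42 [205.0, 98.4, 49.7, 45.8] (236, 120) [803. -56.] 47.9 [[827.0, 35.0], [905.0, -48.0], [791.0, -145.0], [715.0, -62.0]]
bay 0.74 [73.6, 151.6, 189.5, 51.4] (145, 178) [633. 202.] 2.0 [[581.0, 400.0], [719.0, 403.0], [694.0, -136.0], [557.0, -129.0]]
bay 0.64 [283.9, 209.3, 29.0, 34.2] (297, 225) [ 497. -227.] 29.7 [[481.0, -184.0], [542.0, -220.0], [514.0, -267.0], [453.0, -231.0]]
bay 0.52 [335.4, 243.4, 10.2, 10.3] (341, 247) [ 434. -347.] 26.6 [[437.0, -331.0], [447.0, -336.0], [432.0, -365.0], [422.0, -360.0]]
board 0.85 [265.7, 153.8, 113.7, 111.6] (324, 209) [ 549. -321.] 5.0 [[415.0, -146.0], [715.0, -177.0], [682.0, -505.0], [385.0, -462.0]]
candle1 0.61 [314.3, 192.9, 10.8, 11.1] (319, 197) [ 582. -301.] 33.7 [[584.0, -280.0], [600.0, -292.0], [579.0, -322.0], [563.0, -310.0]]
candle1 0.4 [336.3, 242.3, 10.8, 13.5] (341, 247) [ 434. -360.] 26.6 [[437.0, -342.0], [447.0, -347.0], [430.0, -379.0], [421.0, -374.0]]
handle 0.85 [175.2, 166.1, 85.7, 25.6] (210, 181) [622.  16.] 1.3 [[588.0, 123.0], [661.0, 123.0], [653.0, -120.0], [580.0, -117.0]]
handle 0.28 [287.0, 233.6, 7.9, 7.4] (291, 236) [ 465. -209.] 33.7 [[469.0, -195.0], [476.0, -200.0], [461.0, -221.0], [455.0, -217.0]]
```

View pics/topcrop0.png

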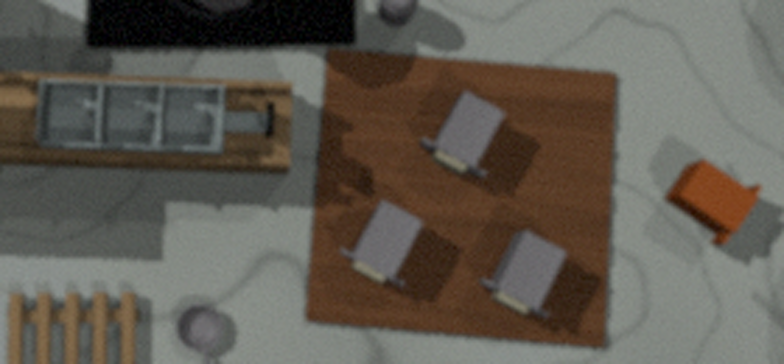

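View pics/scenecrop0.png

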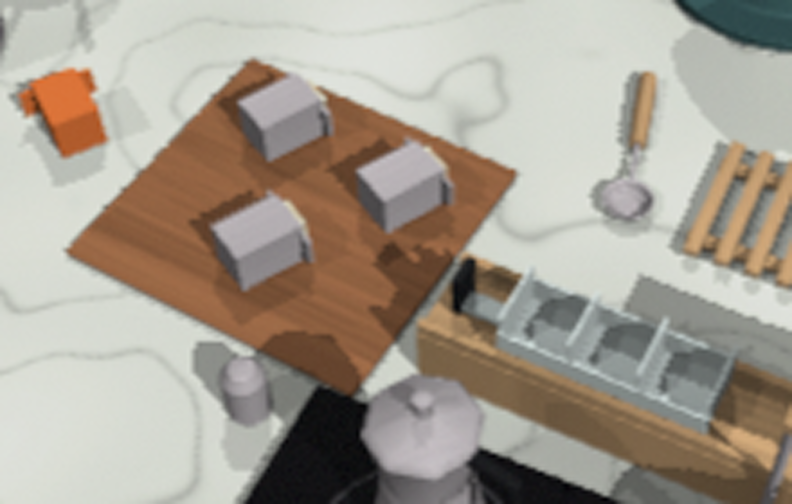

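Run:
```python
from h import *
# tool horizontal feasibility: tool z along heading psi, jaws y horizontal
def hor(psi,sgn=1):
    z=np.array([np.cos(psi),np.sin(psi),0]);y=sgn*np.array([-np.sin(psi),np.cos(psi),0]);x=np.cross(y,z)
    return R.from_matrix(np.c_[x,y,z]).as_rotvec()
for x in (600,625,650):
  for y in (-45,20,80):
    for z in (150,180):
      for sg in (1,-1):
        q=planner.inverse_kinematics([x,y,z],hor(0,sg)); print(x,y,z,sg,None if q is None else np.round(q,2))
```

```text
600 -45 150 1 None
600 -45 150 -1 None
600 -45 180 1 None
600 -45 180 -1 None
600 20 150 1 None
600 20 150 -1 None
600 20 180 1 None
600 20 180 -1 None
600 80 150 1 None
600 80 150 -1 None
600 80 180 1 None
600 80 180 -1 None
625 -45 150 1 None
625 -45 150 -1 None
625 -45 180 1 None
625 -45 180 -1 None
625 20 150 1 None
625 20 150 -1 None
625 20 180 1 None
625 20 180 -1 None
625 80 150 1 None
625 80 150 -1 None
625 80 180 1 None
625 80 180 -1 None
650 -45 150 1 None
650 -45 150 -1 None
650 -45 180 1 None
650 -45 180 -1 None
650 20 150 1 None
650 20 150 -1 None
650 20 180 1 None
650 20 180 -1 None
650 80 150 1 None
650 80 150 -1 None
650 80 180 1 None
650 80 180 -1 None
```

```bash
cat >> h.py <<'E'
def ori(psi,alpha,sgn=1):
    """tool z = cos(alpha)*heading(psi) - sin(alpha)*up ; alpha=pi/2 down, >pi/2 back-pointing. jaws y horizontal perpendicular to heading"""
    h=np.array([np.cos(psi),np.sin(psi),0]);u=np.array([0,0,1.])
    z=np.cos(alpha)*h-np.sin(alpha)*u;y=sgn*np.array([-np.sin(psi),np.cos(psi),0]);x=np.cross(y,z)
    return R.from_matrix(np.c_[x,y,z]).as_rotvec()
E
python3 - <<'E'
from h import *
ik=planner.inverse_kinematics
print("place")
for y in (-45,20,80):
  for z in (150,190):
   for psi in (-25,0,25):
    row=[]
    for a in range(0,100,10):
      ok=[s for s in (1,-1) if ik([622,y,z],ori(np.radians(psi),np.radians(a),s)) is not None]
      row.append(len(ok))
    print(y,z,psi,row)
print("place sideways")
for psi in (90,-90,60,-60,120,-120,180):
  for z in (150,190):
    print(psi,z,[sum(ik([622,20,z],ori(np.radians(psi),np.radians(a),s)) is not None for s in (1,-1)) for a in range(0,100,10)])
print("grasp")
for (x,y) in [(616,-321),(501,-234),(465,-381)]:
  for psi in (-50,-40,-30,-20,-10):
    print(x,y,psi,[sum(ik([x,y,40],ori(np.radians(psi),np.radians(a),s)) is not None for s in (1,-1)) for a in range(90,150,10)])
E
```

```text
place
-45 150 -25 [0, 0, 0, 2, 2, 2, 2, 2, 2, 2]
-45 150 0 [0, 0, 0, 2, 2, 2, 2, 2, 2, 2]
-45 150 25 [0, 0, 2, 2, 2, 2, 2, 2, 2, 2]
-45 190 -25 [0, 0, 0, 2, 2, 2, 2, 2, 2, 2]
-45 190 0 [0, 0, 0, 2, 2, 2, 2, 2, 2, 2]
-45 190 25 [0, 0, 2, 2, 2, 2, 2, 2, 2, 2]
20 150 -25 [0, 0, 0, 2, 2, 2, 2, 2, 2, 2]
20 150 0 [0, 0, 0, 2, 2, 2, 2, 2, 2, 2]
20 150 25 [0, 0, 0, 2, 2, 2, 2, 2, 2, 2]
20 190 -25 [0, 0, 2, 2, 2, 2, 2, 2, 2, 2]
20 190 0 [0, 0, 0, 2, 2, 2, 2, 2, 2, 2]
20 190 25 [0, 0, 2, 2, 2, 2, 2, 2, 2, 2]
80 150 -25 [0, 0, 2, 2, 2, 2, 2, 2, 2, 2]
80 150 0 [0, 0, 0, 2, 2, 2, 2, 2, 2, 2]
80 150 25 [0, 0, 0, 2, 2, 2, 2, 2, 2, 2]
80 190 -25 [0, 0, 2, 2, 2, 2, 2, 2, 2, 2]
80 190 0 [0, 0, 0, 2, 2, 2, 2, 2, 2, 2]
80 190 25 [0, 0, 2, 2, 2, 2, 2, 2, 2, 2]
place sideways
90 150 [0, 2, 2, 2, 2, 2, 2, 2, 2, 2]
90 190 [0, 2, 2, 2, 2, 2, 2, 2, 2, 2]
-90 150 [0, 2, 2, 2, 2, 2, 2, 2, 2, 2]
-90 190 [0, 2, 2, 2, 2, 2, 2, 2, 2, 2]
60 150 [0, 0, 2, 2, 2, 2, 2, 2, 2, 2]
60 190 [0, 0, 2, 2, 2, 2, 2, 2, 2, 2]
-60 150 [0, 2, 2, 2, 2, 2, 2, 2, 2, 2]
-60 190 [0, 2, 2, 2, 2, 2, 2, 2, 2, 2]
120 150 [0, 0, 0, 2, 2, 2, 2, 2, 2, 2]
120 190 [0, 0, 0, 0, 2, 2, 2, 2, 2, 2]
-120 150 [0, 0, 0, 2, 2, 2, 2, 2, 2, 2]
-120 190 [0, 0, 0, 0, 2, 2, 2, 2, 2, 2]
180 150 [0, 0, 0, 0, 0, 0, 2, 2, 2, 2]
180 190 [0, 0, 0, 0, 0, 0, 2, 2, 2, 2]
grasp
616 -321 -50 [2, 2, 2, 2, 0, 0]
616 -321 -40 [2, 2, 2, 2, 0, 0]
616 -321 -30 [2, 2, 2, 2, 0, 0]
616 -321 -20 [2, 2, 2, 2, 0, 0]
616 -321 -10 [2, 2, 2, 2, 0, 0]
501 -234 -50 [2, 2, 2, 2, 2, 2]
501 -234 -40 [2, 2, 2, 2, 2, 2]
501 -234 -30 [2, 2, 2, 2, 2, 2]
501 -234 -20 [2, 2, 2, 2, 2, 2]
501 -234 -10 [2, 2, 2, 2, 2, 2]
465 -381 -50 [2, 2, 2, 2, 2, 2]
465 -381 -40 [2, 2, 2, 2, 2, 2]
465 -381 -30 [2, 2, 2, 2, 2, 2]
465 -381 -20 [2, 2, 2, 2, 2, 2]
465 -381 -10 [2, 2, 2, 2, 2, 2]
```

Run:
```python
from h import *
p=vision.camera("wrist");s=monitor.state()
T=p["camera_from_world"];c=-T[:3,:3].T@T[:3,3]
Rt=R.from_rotvec(s["tcp_rot"]).as_matrix()
print("cam in tool",Rt.T@(c-s["tool_pos"]));print("cam axes in tool (cols)\n",(Rt.T@T[:3,:3].T).round(3))
print(Rt.round(2))
ctr=px2w(p,256,120,0);print("looks at",ctr)
# candidate view poses
for nm,(x,y) in dict(board=(549,-321),tray=(622,20)).items():
  for psi in np.radians([-60,-30,0,30]):
    for s_ in (1,-1):
      for z in (300,350,400):
        print(nm,np.degrees(psi).round(),s_,z,planner.inverse_kinematics([x-60*np.cos(psi),y-60*np.sin(psi),z],ori(psi,np.pi/2,s_)) is not None,end=' | ')
    print()
```

```text
cam in tool [  75.95856558   -1.09679285 -118.07940686]
cam axes in tool (cols)
 [[-0.001 -0.954 -0.299]
 [ 1.    -0.001 -0.001]
 [ 0.    -0.299  0.954]]
[[-0.95  0.32 -0.  ]
 [ 0.32  0.95 -0.  ]
 [-0.   -0.   -1.  ]]
looks at [133.5029981 514.9919822   0.       ]
board -60.0 1 300 True | board -60.0 1 350 True | board -60.0 1 400 True | board -60.0 -1 300 True | board -60.0 -1 350 True | board -60.0 -1 400 True | 
board -30.0 1 300 True | board -30.0 1 350 True | board -30.0 1 400 True | board -30.0 -1 300 True | board -30.0 -1 350 True | board -30.0 -1 400 True | 
board 0.0 1 300 True | board 0.0 1 350 True | board 0.0 1 400 True | board 0.0 -1 300 True | board 0.0 -1 350 True | board 0.0 -1 400 True | 
board 30.0 1 300 True | board 30.0 1 350 True | board 30.0 1 400 True | board 30.0 -1 300 True | board 30.0 -1 350 True | board 30.0 -1 400 True | 
tray -60.0 1 300 True | tray -60.0 1 350 True | tray -60.0 1 400 True | tray -60.0 -1 300 True | tray -60.0 -1 350 True | tray -60.0 -1 400 True | 
tray -30.0 1 300 True | tray -30.0 1 350 True | tray -30.0 1 400 True | tray -30.0 -1 300 True | tray -30.0 -1 350 True | tray -30.0 -1 400 True | 
tray 0.0 1 300 True | tray 0.0 1 350 True | tray 0.0 1 400 True | tray 0.0 -1 300 True | tray 0.0 -1 350 True | tray 0.0 -1 400 True | 
tray 30.0 1 300 True | tray 30.0 1 350 True | tray 30.0 1 400 True | tray 30.0 -1 300 True | tray 30.0 -1 350 True | tray 30.0 -1 400 True |
```

Run:
```python
from h import *
robot.move_pose([480,20,330],ori(0,np.pi/2))
p=vision.camera("wrist");save(p,"w_tray",None,1.5)
psi=np.radians(-30)
robot.move_pose([420,-246,330],ori(psi,np.pi/2))
p=vision.camera("wrist");save(p,"w_board",None,1.5)
print(monitor.state()["time_s"])
for d in vision.silhouettes("mould1",p):print(round(d["score"],2),d["rect"])
for d in vision.silhouettes("candle1",p):print('c',round(d["score"],2),d["rect"])
```

```text
3.8167
0.92 [144.1, 198.0, 62.3, 63.7]
0.79 [241.3, 267.1, 55.3, 62.3]
0.79 [254.6, 167.7, 63.0, 60.9]
0.23 [413.9, 176.9, 98.1, 91.4]
c 0.85 [253.3, 262.6, 30.8, 19.0]
c 0.84 [271.8, 163.4, 34.3, 12.1]
c 0.58 [159.8, 193.1, 31.7, 16.8]
```

View pics/w_tray.png

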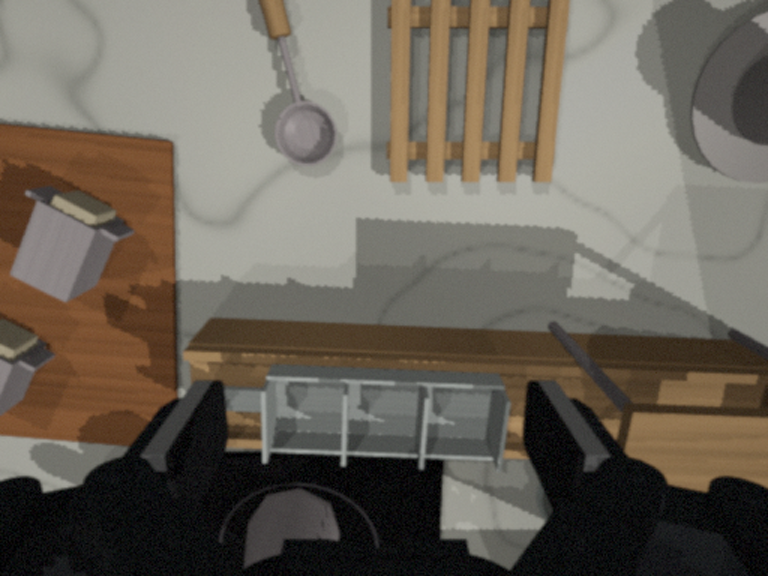

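View pics/w_board.png

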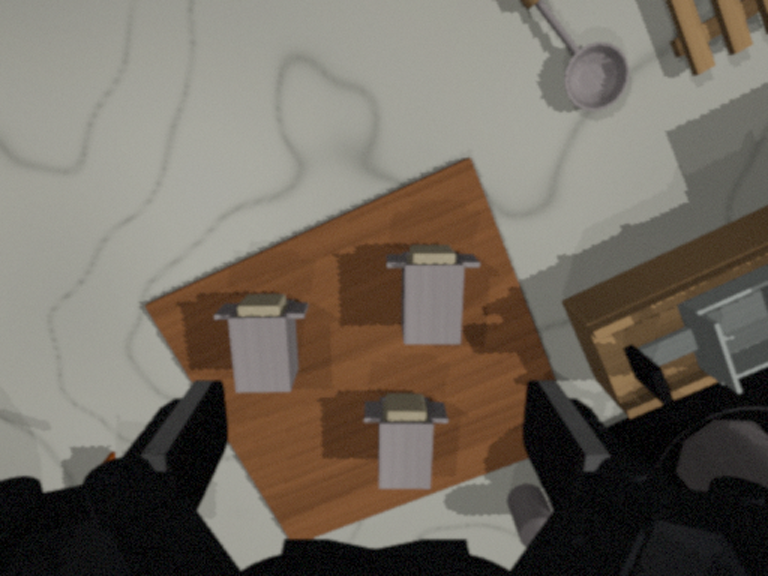

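All three moulds show ivory candles at their mouths, in the wrist view at about (265,303), (432,255) and (405,405). The orange one is off the board and out of the job. Next I'll fit poses.

```bash
cat >> h.py <<'E'
from scipy.optimize import minimize
def box(a,b):
    return np.array([[x,y,z] for x in (a[0],b[0]) for y in (a[1],b[1]) for z in (a[2],b[2])],float)
MOULD=[box((-34,-23.5,-23.5),(34,23.5,23.5)),box((-34,-37.5,-15),(-30,37.5,15))]
CAND=[box((-42,-18,-18),(-34,18,18))]
TRAY=[box((-31,-93,4),(31,-90,49)),box((-31,-93+186-3,4),(31,93,49)),box((-34,-93,0),(-31,93,30)),box((31,-93,0),(34,93,30)),box((-31,-32,4),(31,-29,49)),box((-31,29,4),(31,32,49)),box((-31,-93,0),(31,93,4)),box((-15,-145,4),(15,-137,49))]
def rend(p,parts,x,y,z,yaw,S=4):
    c,s=np.cos(yaw),np.sin(yaw);M=np.array([[c,-s,0],[s,c,0],[0,0,1]])
    im=np.zeros((384*S,512*S),np.uint8)
    for b in parts:
        q=w2px(p,b@M.T+[x,y,z]);h=cv2.convexHull(((q+0.5)*S-0.5).astype(np.float32))
        cv2.fillConvexPoly(im,h.round().astype(np.int32),255)
    return cv2.resize(im,(512,384),interpolation=cv2.INTER_AREA)/255.
def fit(p,reg,parts,x0,z,win=None):
    reg=cv2.GaussianBlur(reg.astype(np.float32),(0,0),1.0)
    ys,xs=np.where(reg>.01);a,b,c,d=max(ys.min()-25,0),ys.max()+25,max(xs.min()-25,0),xs.max()+25
    def f(v):
        m=cv2.GaussianBlur(rend(p,parts,v[0],v[1],z,v[2]/100).astype(np.float32),(0,0),1.0)
        return float(((m-reg)[a:b,c:d]**2).sum()/ (reg**2).sum())
    best=None
    for dy in (0,-15,15):
        v0=np.array([x0[0],x0[1],x0[2]*100+dy])
        r=minimize(f,v0,method="Nelder-Mead",options=dict(initial_simplex=v0+np.array([[0,0,0],[12,0,0],[0,12,0],[0,0,12]]),xatol=.05,fatol=1e-5))
        if best is None or r.fun<best.fun:best=r
    return best.x[0],best.x[1],best.x[2]/100,best.fun
def moulds(p,z=31.5,yaw0=np.radians(-30),cand=True,minscore=.4):
    out=[]
    for d in vision.silhouettes("mould1",p):
        if d["score"]<minscore: continue
        reg=d["region"];v,u=np.where(reg);g=px2w(p,u.mean(),v.mean(),z)
        best=None
        for parts,fl in ((MOULD,0),):
            r=fit(p,reg,parts,(g[0],g[1],yaw0),z)
        col=p["img"][reg].mean(0)
        out.append(dict(x=r[0],y=r[1],yaw=r[2],err=r[3],score=d["score"],col=col.round(),rect=d["rect"]))
    return out
E
python3 - <<'E'
from h import *
import pickle
p=vision.camera("wrist")
ms=moulds(p)
im=cv2.resize(p["img"][:,:,::-1],None,fx=1.5,fy=1.5)
for m in ms:
    print({k:(np.round(v,3) if k!='col' else v) for k,v in m.items()})
    for parts in MOULD:
        c,s=np.cos(m['yaw']),np.sin(m['yaw']);M=np.array([[c,-s,0],[s,c,0],[0,0,1]])
        q=cv2.convexHull((w2px(p,parts@M.T+[m['x'],m['y'],31.5])*1.5).astype(np.float32)).round().astype(int)
        cv2.polylines(im,[q],True,(0,255,0),1)
cv2.imwrite("pics/fit0.png",im)
t=vision.camera("top")
for m in moulds(t): print('top',{k:(np.round(v,3) if k!='col' else v) for k,v in m.items()})
for d in vision.silhouettes("board",t)[:1]:
    print('board',fit(t,d["region"],[box((-150,-160,0),(150,160,8))],(549,-321,-0.03),0))
E
```

```text
{'x': np.float64(496.604), 'y': np.float64(-236.411), 'yaw': np.float64(-0.518), 'err': np.float64(0.107), 'score': np.float64(0.86), 'col': array([128., 121., 120.]), 'rect': array([257.4, 167.9,  60.5,  62.9])}
{'x': np.float64(611.869), 'y': np.float64(-325.762), 'yaw': np.float64(-0.53), 'err': np.float64(0.244), 'score': np.float64(0.77), 'col': array([124., 117., 116.]), 'rect': array([241.7, 268.5,  54.3,  59.4])}
{'x': np.float64(463.895), 'y': np.float64(-383.598), 'yaw': np.float64(-0.523), 'err': np.float64(0.142), 'score': np.float64(0.76), 'col': array([126., 119., 118.]), 'rect': array([141.5, 200.4,  66.8,  61.4])}
top {'x': np.float64(541.214), 'y': np.float64(-579.119), 'yaw': np.float64(0.929), 'err': np.float64(0.033), 'score': np.float64(0.96), 'col': array([134.,  75.,  39.]), 'rect': array([403.2, 197.3,  25.2,  29.3])}
top {'x': np.float64(616.238), 'y': np.float64(-322.597), 'yaw': np.float64(-0.526), 'err': np.float64(0.026), 'score': np.float64(0.79), 'col': array([117., 114., 114.]), 'rect': array([309.2, 174.1,  29. ,  29. ])}
top {'x': np.float64(501.815), 'y': np.float64(-234.347), 'yaw': np.float64(-0.512), 'err': np.float64(0.157), 'score': np.float64(0.77), 'col': array([125., 122., 124.]), 'rect': array([282.3, 211.5,  29.3,  21.9])}
board (np.float64(553.8487675464402), np.float64(-318.24251689109866), np.float64(-0.09277886797412177), np.float64(0.6938461661338806))
```

View pics/fit0.png

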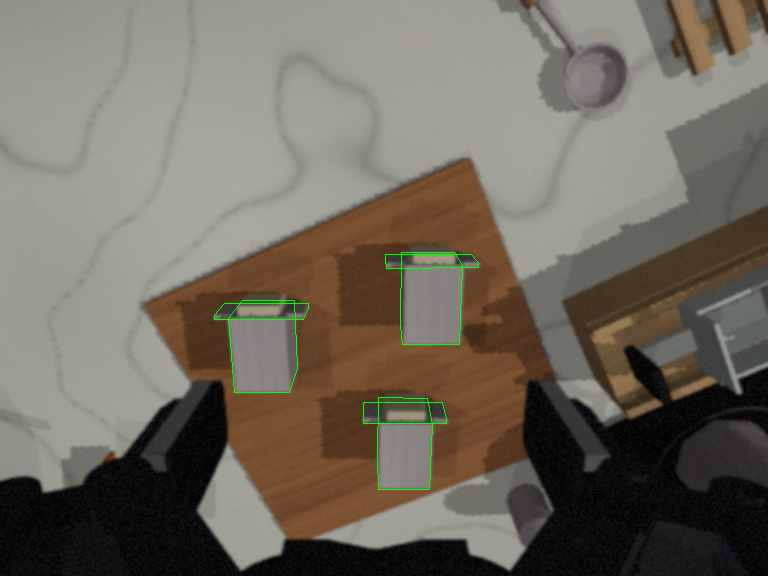

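Run:
```python
from h import *
robot.move_pose([450,0,330],ori(0,np.pi/2))
p=vision.camera("wrist")
ds=vision.silhouettes("tray",p)
for d in ds: print(round(d["score"],2),d["rect"])
r=fit(p,ds[0]["region"],TRAY,(620,15,0.0),60); print("wrist tray",r)
def draw(p,parts,x,y,z,yaw,name,s=1.5):
    im=cv2.resize(p["img"][:,:,::-1],None,fx=s,fy=s)
    c,sn=np.cos(yaw),np.sin(yaw);M=np.array([[c,-sn,0],[sn,c,0],[0,0,1]])
    for b in parts:
        q=cv2.convexHull((w2px(p,b@M.T+[x,y,z])*s).astype(np.float32)).round().astype(int)
        cv2.polylines(im,[q],True,(0,255,0),1)
    cv2.imwrite(f"pics/{name}.png",im)
draw(p,TRAY,r[0],r[1],60,r[2],"fit_tray")
t=vision.camera("top");d=vision.silhouettes("tray",t)[0]
print("top",d["score"],fit(t,d["region"],TRAY,(620,15,0.0),60))
b=vision.silhouettes("bay",t)[0]
print(b["score"],b["rect"])
```

```text
0.79 [148.9, 265.1, 206.0, 68.0]
wrist tray (np.float64(626.5351548335183), np.float64(25.173929427698212), np.float64(-0.047730660475609116), np.float64(0.07659398019313812))
top 0.66 (np.float64(627.2515094816454), np.float64(28.815980862473218), np.float64(-0.04895216570529769), np.float64(0.05635158345103264))
0.76 [73.3, 152.7, 191.3, 50.1]
```

View pics/fit_tray.png

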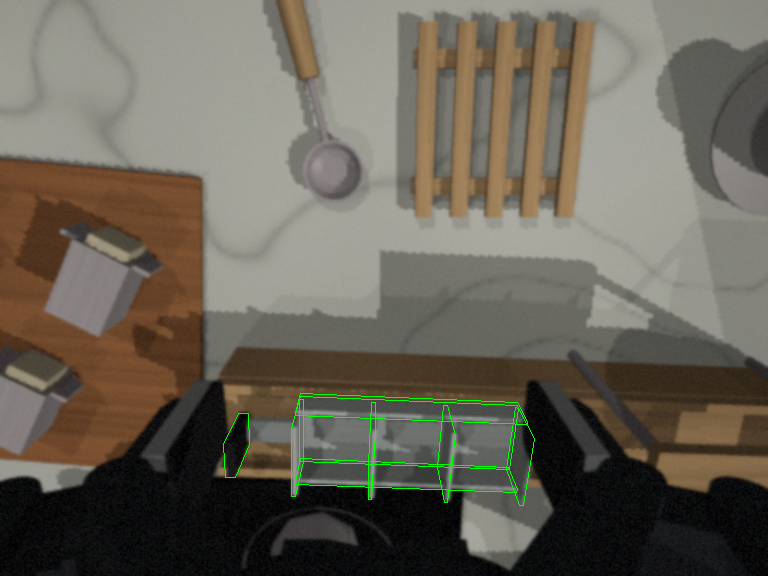

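```bash
cat >> h.py <<'E'
def draw(p,items,name,s=1.5,crop=None):
    im=p["img"][:,:,::-1]
    o=np.array([0,0])
    if crop: x,y,w,h=crop; im=im[y:y+h,x:x+w]; o=np.array([x,y])
    im=cv2.resize(im,None,fx=s,fy=s,interpolation=cv2.INTER_CUBIC)
    for parts,x,y,z,yaw in items:
        c,sn=np.cos(yaw),np.sin(yaw);M=np.array([[c,-sn,0],[sn,c,0],[0,0,1]])
        for b in parts:
            q=cv2.convexHull(((w2px(p,b@M.T+[x,y,z])-o+.5)*s).astype(np.float32)).round().astype(int)
            cv2.polylines(im,[q],True,(0,255,0),1)
    cv2.imwrite(f"pics/{name}.png",im)
E
python3 - <<'E'
from h import *
robot.move_pose([380,0,330],ori(0,np.pi/2))
p=vision.camera("wrist")
ds=vision.silhouettes("tray",p)
d=ds[0]; print(d["score"],d["rect"])
r=fit(p,d["region"],TRAY,(620,25,-0.04),60); print("wrist tray",r)
v,u=np.where(d["region"]); c=(int(u.min())-20,int(v.min())-25,260,130)
draw(p,[(TRAY,r[0],r[1],60,r[2])],"fit_tray2",3,c)
im=p["img"].copy(); im[d["region"]]=im[d["region"]]//2+np.array([0,120,0],np.uint8)
cv2.imwrite("pics/tmask.png",cv2.resize(im[c[1]:c[1]+130,c[0]:c[0]+260,::-1],None,fx=3,fy=3))
save(p,"traycrop",c,3)
import pickle;pickle.dump(p,open("p_tray.pkl","wb"))
E
```

```text
0.56 [153.0, 314.3, 199.2, 60.8]
wrist tray (np.float64(626.2008565588642), np.float64(25.651534537111917), np.float64(-0.048104400051153594), np.float64(0.2099081128835678))
```

View pics/fit_tray2.png

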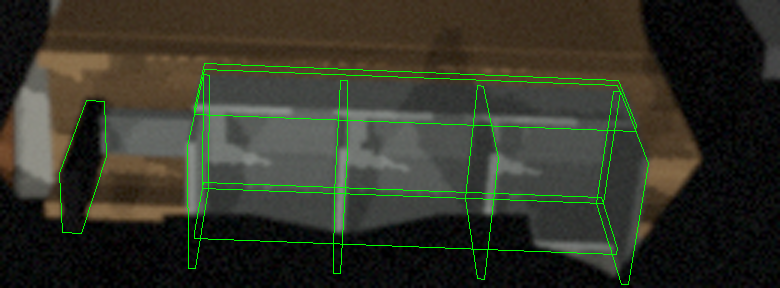

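View pics/tmask.png

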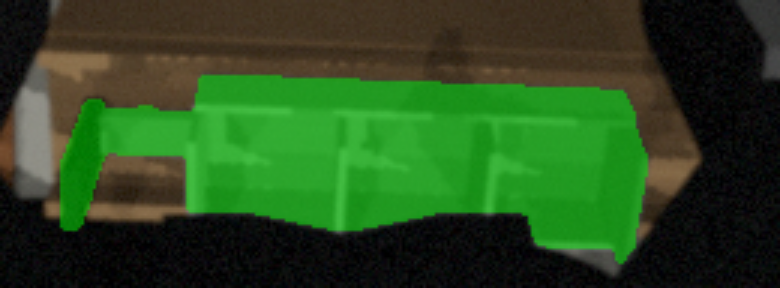

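```bash
sed -i 's/box((-34,-93,0),(-31,93,30)),box((31,-93,0),(34,93,30))/box((-34,-93,12),(-31,93,30)),box((31,-93,12),(34,93,30))/' h.py
cat >> h.py <<'E'
TRAY.append(box((-6,-137,4),(6,-93,7)))
E
python3 - <<'E'
from h import *
robot.move_pose([570,0,330],ori(0,np.pi/2))
p=vision.camera("wrist")
d=vision.silhouettes("tray",p)[0]; print(d["score"],d["rect"])
r=fit(p,d["region"],TRAY,(620,25,-0.04),60); print("wrist tray",r)
v,u=np.where(d["region"]); c=(int(u.min())-20,int(v.min())-25,260,130)
draw(p,[(TRAY,r[0],r[1],60,r[2])],"fit_tray3",3,c)
save(p,"w_tray3",None,1.5)
ms=moulds(p)
for m in ms: print({k:(np.round(v,3) if k!='col' else v) for k,v in m.items()})
t=vision.camera("top");d=vision.silhouettes("tray",t)[0]
print("top",d["score"],fit(t,d["region"],TRAY,(620,15,0.0),60), monitor.state()["time_s"])
E
```

```text
0.71 [136.5, 171.2, 230.1, 73.2]
wrist tray (np.float64(623.5004200061754), np.float64(25.802035988806104), np.float64(-0.04494991090319694), np.float64(0.02798048034310341))
{'x': np.float64(496.922), 'y': np.float64(-236.261), 'yaw': np.float64(-0.507), 'err': np.float64(0.064), 'score': np.float64(0.85), 'col': array([151., 143., 143.]), 'rect': array([ 7.1, 44.5, 86.7, 84.5])}
{'x': np.float64(635.06), 'y': np.float64(290.846), 'yaw': np.float64(0.331), 'err': np.float64(0.834), 'score': np.float64(0.63), 'col': array([133., 109.,  78.]), 'rect': array([131. , 146.7, 380.7, 157.1])}
{'x': np.float64(617.227), 'y': np.float64(-330.947), 'yaw': np.float64(-0.461), 'err': np.float64(0.261), 'score': np.float64(0.56), 'col': array([121., 114., 113.]), 'rect': array([  0. , 165.6,  37.1,  52.9])}
{'x': np.float64(563.031), 'y': np.float64(-207.978), 'yaw': np.float64(-0.944), 'err': np.float64(0.837), 'score': np.float64(0.5), 'col': array([134.,  91.,  57.]), 'rect': array([  0.6,   1.3, 122.3, 243.8])}
top 0.95 (np.float64(620.4750841035242), np.float64(29.37859066707654), np.float64(0.008289463134759036), np.float64(3.0709526538848877)) 6.9083
```

View pics/fit_tray3.png

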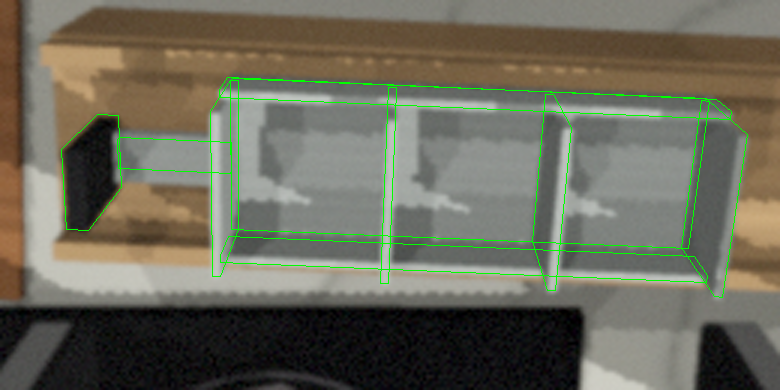

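View pics/w_tray3.png

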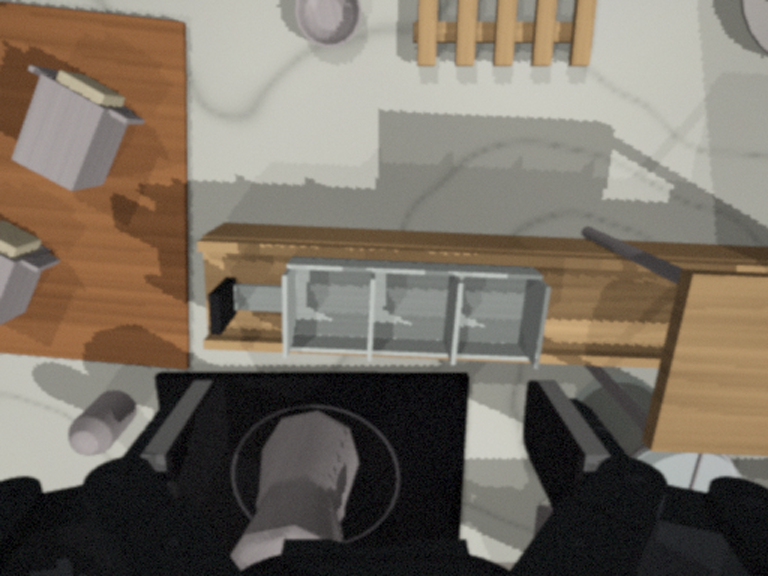

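```bash
cat >> h.py <<'E'
TRAYP=(623.5,25.8,-0.045)
TILT=np.radians(35); GX,GZ=6.,4.
def cell(i):
    dy=(i-2)*61;a=TRAYP[2]
    return np.array([TRAYP[0]-dy*np.sin(a),TRAYP[1]+dy*np.cos(a)])
def RZ(a): return R.from_euler('z',a).as_matrix()
def tool_for(Rm,o,psi_tool_pitch=None):
    """Rm mould rotation, o mould origin -> TCP pos, rotvec"""
    z=Rm@np.array([-np.sin(TILT),0,-np.cos(TILT)]);y=Rm[:,1];x=np.cross(y,z)
    g=o+Rm@np.array([GX,0,GZ])
    return g-6*z, R.from_matrix(np.c_[x,y,z]).as_rotvec()
def lying(x,y,yaw,z=31.5): return tool_for(RZ(yaw),np.array([x,y,z]))
def upturned(xy,rim,yaw):
    # mould x->up, y->horizontal (-sin,cos), z-> -heading
    X=np.array([0,0,1.]);Y=np.array([-np.sin(yaw),np.cos(yaw),0]);Z=np.cross(X,Y)
    return tool_for(np.c_[X,Y,Z],np.array([xy[0],xy[1],rim+34]))
E
python3 - <<'E'
from h import *
for m in [(496.8,-236.3,-.51),(612,-326,-.53),(464,-383.6,-.523)]:
  for z in (31.5,90,230):
    for t in (30,35,40):
      import h; h.TILT=np.radians(t)
      q=planner.inverse_kinematics(*lying(*m,z)); print(m,z,t,None if q is None else np.round(q,2))
for c in (1,2,3):
  for rim in (105,150,200):
    for t in (30,35,40):
      h.TILT=np.radians(t)
      q=planner.inverse_kinematics(*upturned(cell(c),rim,-.045)); print(c,rim,t,None if q is None else np.round(q,2))
E
```

```text
(496.8, -236.3, -0.51) 31.5 30 [-0.58  0.81  0.2   1.48 -0.03 -0.06]
(496.8, -236.3, -0.51) 31.5 35 [-0.57  0.88  0.29  1.59 -0.04 -0.05]
(496.8, -236.3, -0.51) 31.5 40 [-0.57  0.95  0.39  1.71 -0.04 -0.05]
(496.8, -236.3, -0.51) 90 30 [-0.58  0.77  0.27  1.6  -0.03 -0.06]
(496.8, -236.3, -0.51) 90 35 [-0.57  0.84  0.36  1.71 -0.04 -0.05]
(496.8, -236.3, -0.51) 90 40 [-0.57  0.9   0.46  1.82 -0.04 -0.05]
(496.8, -236.3, -0.51) 230 30 [-0.58  0.71  0.54  1.92 -0.03 -0.06]
(496.8, -236.3, -0.51) 230 35 [-0.57  0.78  0.63  2.03 -0.04 -0.05]
(496.8, -236.3, -0.51) 230 40 None
(612, -326, -0.53) 31.5 30 [-0.59  1.13  0.93  1.9  -0.03 -0.06]
(612, -326, -0.53) 31.5 35 None
(612, -326, -0.53) 31.5 40 None
(612, -326, -0.53) 90 30 [-0.59  1.13  1.11  2.06 -0.03 -0.06]
(612, -326, -0.53) 90 35 None
(612, -326, -0.53) 90 40 None
(612, -326, -0.53) 230 30 None
(612, -326, -0.53) 230 35 None
(612, -326, -0.53) 230 40 None
(464, -383.6, -0.523) 31.5 30 [-0.77  0.9   0.39  1.58 -0.12 -0.21]
(464, -383.6, -0.523) 31.5 35 [-0.76  0.97  0.51  1.71 -0.14 -0.2 ]
(464, -383.6, -0.523) 31.5 40 [-0.76  1.
[... 929 characters left out ...]
0 30 [-0.12  0.18 -1.09 -0.75  0.06 -0.04]
2 150 35 [-0.11  0.13 -1.   -0.52  0.06 -0.04]
2 150 40 [-0.11  0.11 -0.9  -0.31  0.05 -0.04]
2 200 30 [-0.12  0.06 -0.99 -0.53  0.06 -0.04]
2 200 35 [-0.11  0.04 -0.9  -0.32  0.06 -0.04]
2 200 40 [-0.11  0.03 -0.81 -0.13  0.05 -0.04]
3 105 30 [ 0.04  0.33 -1.14 -0.94 -0.07  0.04]
3 105 35 [ 0.04  0.26 -1.05 -0.69 -0.07  0.05]
3 105 40 [ 0.04  0.22 -0.96 -0.47 -0.06  0.05]
3 150 30 [ 0.04  0.2  -1.06 -0.74 -0.07  0.04]
3 150 35 [ 0.04  0.15 -0.97 -0.51 -0.07  0.05]
3 150 40 [ 0.04  0.13 -0.88 -0.31 -0.06  0.05]
3 200 30 [ 0.04  0.08 -0.97 -0.53 -0.07  0.04]
3 200 35 [ 0.04  0.06 -0.88 -0.32 -0.07  0.05]
3 200 40 [ 0.04  0.05 -0.78 -0.13 -0.06  0.05]
```

```bash
cat >> h.py <<'E'
def pitched(x,y,z,yaw,dn):
    return tool_for(RZ(yaw)@R.from_euler('y',-0).as_matrix()@R.from_euler('y',-dn).as_matrix(),np.array([x,y,z]))
def st():
    s=monitor.state();print("t %.1f tcp %s F %s op %.3f"%(s["time_s"],s["tool_pos"].round(1),s["force"].round(2),s["opening"]));return s
E
python3 - <<'E'
from h import *
# sanity: pitched by TILT => tool vertical & mouth down?
Rm=RZ(0)@R.from_euler('y',-TILT).as_matrix(); print((Rm@[1,0,0]).round(2)); p,o=pitched(500,-236,230,-.51,TILT); print(R.from_rotvec(o).as_matrix()[:,2].round(2))
print(planner.inverse_kinematics(p,o))
m=(496.8,-236.3,-.512)
a=lying(*m,110); g=lying(*m,31.5)
robot.move_pose(*a)
st()
p=vision.camera("wrist");save(p,"pre_A",None,1.3)
E
```

```text
[0.82 0.   0.57]
[-0.  0. -1.]
[-0.58802001  0.31984894 -0.00266181  1.24828557  0.         -0.07802001]
t 8.1 tcp [ 505.7 -240.2  120.2] F [ 0.29  0.37 -0.23] op 0.995
```

View pics/pre_A.png

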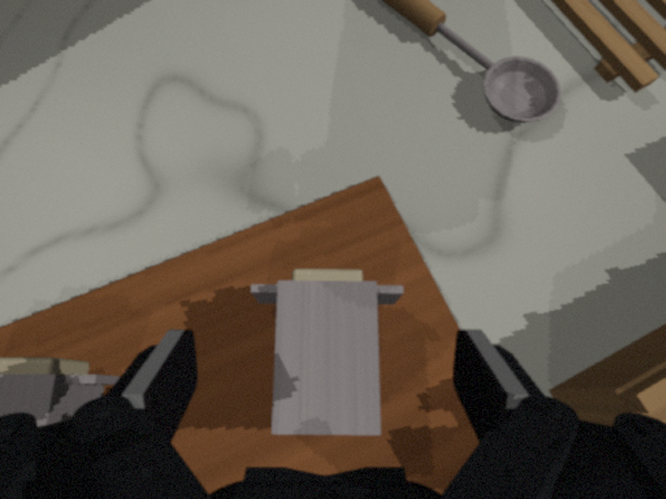

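Run:
```python
from h import *
m=(496.8,-236.3,-.512)
g=lying(*m,31.5)
print(robot.move_l(*g,vel=80,guard=8)); st()
jaws.close(100); st()
u=lying(*m,75); print(robot.move_l(*u,vel=60)); st()
p=vision.camera("wrist");save(p,"held_A",None,1.3)
```

```text
False
t 9.3 tcp [ 505.2 -241.    40.8] F [-0.29 -0.03 -0.02] op 0.998
t 9.8 tcp [ 505.3 -241.    40.9] F [ 2.26 -1.19  5.82] op 0.540
False
t 10.7 tcp [ 504.9 -240.9   83.6] F [-0.49 -0.3  -1.52] op 0.533
```

View pics/held_A.png

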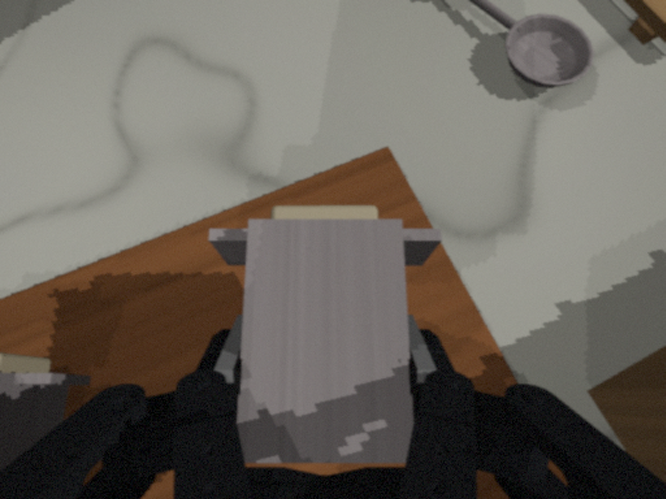

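Run:
```python
from h import *
m=(496.8,-236.3,-.512)
c=cell(3)+np.array([0,2.])
P1=pitched(m[0],m[1],230,m[2],TILT)
robot.move_l(*P1,vel=100); st()
P2=upturned(c,165,TRAYP[2])
robot.move_l(*P2,vel=80); s=st()
print(P2[0])
p=vision.camera("wrist");save(p,"inv_Aw",None,1.3)
p=vision.camera("scene");save(p,"inv_As",(200,130,200,140),3.8)
```

```text
t 12.4 tcp [ 499.1 -237.6  242. ] F [-0.57 -0.53 -3.17] op 0.539
t 17.0 tcp [617.4  89.1 208.5] F [-0.24  1.04 -2.52] op 0.536
[617.33818622  89.13928359 208.44145862]
```

View pics/inv_Aw.png

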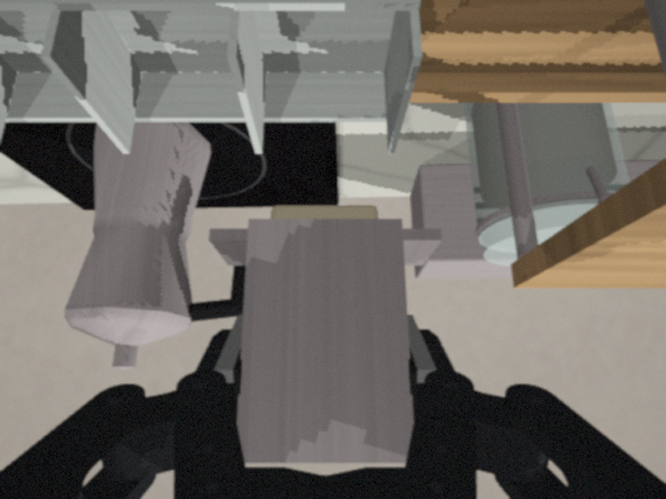

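View pics/inv_As.png

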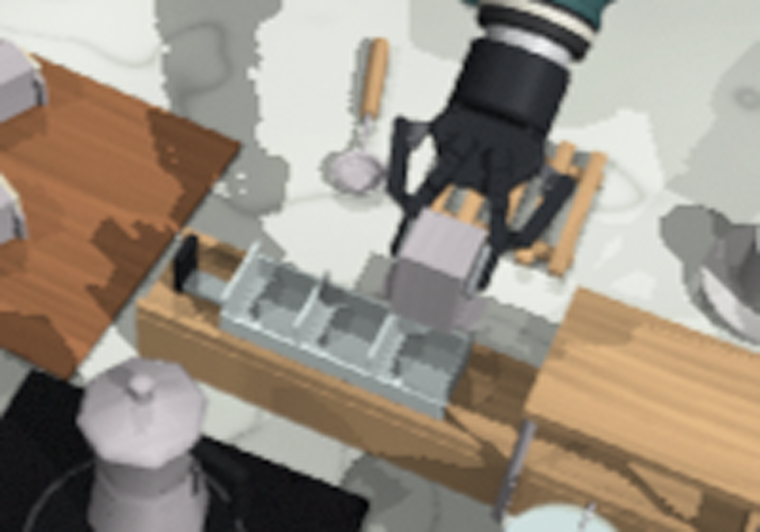

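Run:
```python
from h import *
c=cell(3)+np.array([0,2.])
P=lambda rim: upturned(c,rim,TRAYP[2])
robot.move_l(*P(125),vel=60); st()
print(robot.move_l(*P(104),vel=25,guard=4)); s=st()
print("rim at contact (nominal)",109+s["tool_pos"][2]-P(109)[0][2])
p=vision.camera("wrist");save(p,"cont_Aw",None,1.3)
```

```text
t 17.9 tcp [617.5  89.1 168.8] F [ 0.37  0.18 -2.52] op 0.540
True
t 18.5 tcp [617.8  89.2 154.3] F [ 2.38 -0.68  1.92] op 0.537
rim at contact (nominal) 110.85951421508807
```

View pics/cont_Aw.png

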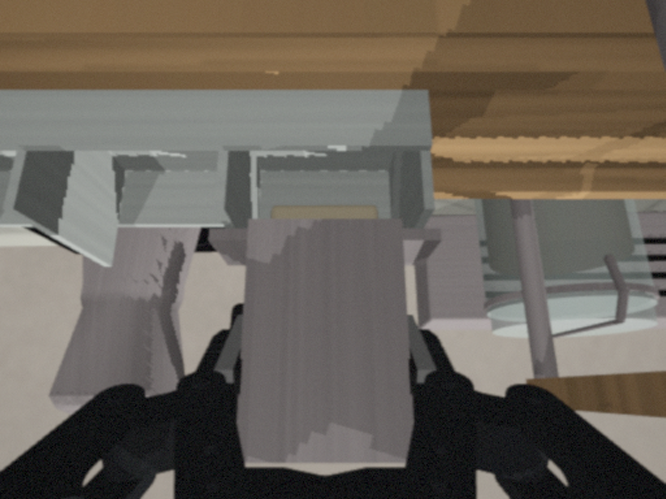

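```bash
cat >> h.py <<'E'
def knock(P,contact,vel,up=20,below=3,guard=15):
    robot.move_l(*P(contact+up),vel=80)
    t0=monitor.state()["time_s"]
    hit=robot.move_l(*P(contact-below),vel=vel,guard=guard)
    s=monitor.state();
    print("knock hit",hit,"dt %.3f"%(s["time_s"]-t0),"F",s["force"].round(1),"rim %.1f"%(109+s["tool_pos"][2]-P(109)[0][2]),"op %.3f"%s["opening"])
E
python3 - <<'E'
from h import *
c=cell(3)+np.array([0,2.])
P=lambda rim: upturned(c,rim,TRAYP[2])
for v in (100,140):
    knock(P,110.9,v)
    robot.move_l(*P(116),vel=30); robot.pause(.2); st()
p=vision.camera("wrist");save(p,"kn_A",None,1.3)
E
```

```text
knock hit True dt 0.275 F [ 2.7 -0.8  1.7] rim 110.2 op 0.542
t 19.7 tcp [617.2  89.1 159.3] F [-1.08  0.76 -2.23] op 0.538
knock hit True dt 0.242 F [4.9 1.3 1.1] rim 109.2 op 0.537
t 20.9 tcp [617.3  89.1 159.4] F [ 1.17  1.17 -1.94] op 0.542
```

View pics/kn_A.png

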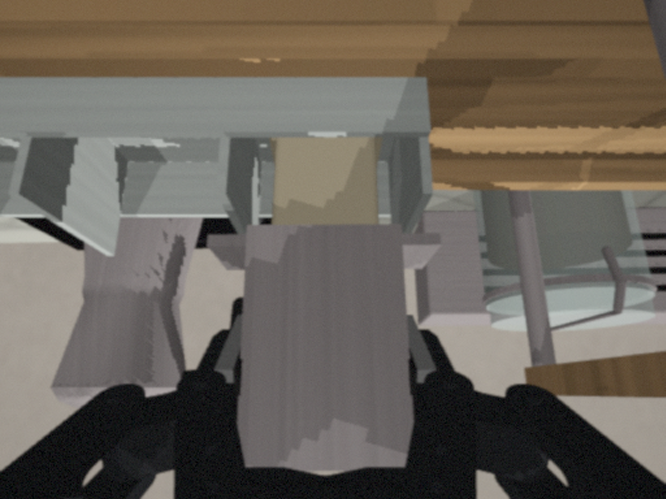

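The candle has dropped into cell 3: its full length shows below the rim at about (325,185). Now I'll lift straight up.

Run:
```python
from h import *
c=cell(3)+np.array([0,2.])
P=lambda rim: upturned(c,rim,TRAYP[2])
robot.move_l(*P(200),vel=60); robot.pause(.2); st()
p=vision.camera("wrist");save(p,"up_A",None,1.3)
p=vision.camera("scene");save(p,"up_As",(200,130,200,140),3.8)
```

```text
t 22.7 tcp [617.3  89.1 243.2] F [-0.06 -0.11 -1.11] op 0.537
```

View pics/up_A.png

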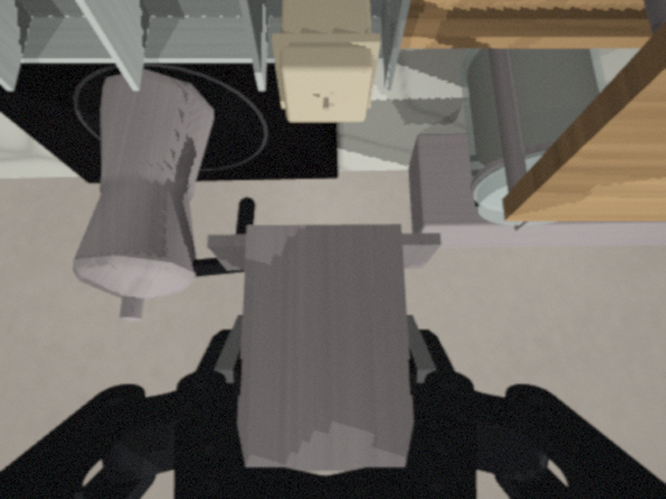

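View pics/up_As.png

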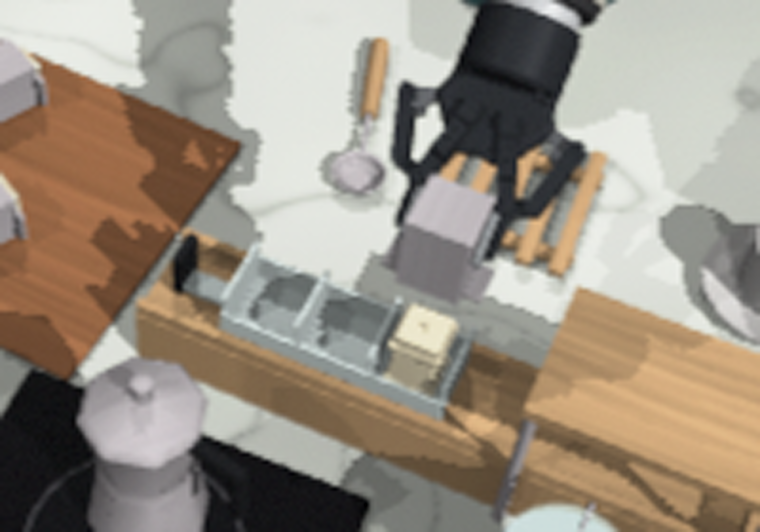

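```bash
cat >> h.py <<'E'
def putback(m,zlift=230):
    robot.move_l(*pitched(m[0],m[1],zlift,m[2],TILT),vel=160)
    robot.move_l(*lying(*m,80),vel=130)
    robot.move_l(*lying(*m,35),vel=80); robot.pause(.1)
    print("touch",robot.move_l(*lying(*m,29.5),vel=15,guard=2.5)); st()
    jaws.gripper_open(); robot.pause(.2)
    robot.move_l(*lying(*m,105),vel=120); st()
def board_view():
    robot.move_pose([420,-246,330],ori(np.radians(-30),np.pi/2)); robot.pause(.2)
    return vision.camera("wrist")
E
python3 - <<'E'
from h import *
m=(496.8,-236.3,-.512)
putback(m)
p=board_view()
ms=[k for k in moulds(p)]
for k in ms: print({a:(np.round(v,3) if a!='col' else v) for a,v in k.items()})
draw(p,[(MOULD,k['x'],k['y'],31.5,k['yaw']) for k in ms],"fitB")
E
```

```text
touch True
t 27.6 tcp [ 505.1 -241.    41.2] F [ 0.28 -0.28  6.31] op 0.539
t 29.0 tcp [ 504.9 -240.9  113.4] F [ 0.71 -0.41 -0.  ] op 1.000
{'x': np.float64(496.946), 'y': np.float64(-238.59), 'yaw': np.float64(-0.5), 'err': np.float64(0.01), 'score': np.float64(0.96), 'col': array([124., 117., 116.]), 'rect': array([255.5, 167.8,  59.1,  65.7])}
{'x': np.float64(463.428), 'y': np.float64(-383.936), 'yaw': np.float64(-0.509), 'err': np.float64(0.134), 'score': np.float64(0.94), 'col': array([125., 118., 117.]), 'rect': array([144.4, 198.4,  60.4,  63.7])}
{'x': np.float64(612.456), 'y': np.float64(-326.135), 'yaw': np.float64(-0.531), 'err': np.float64(0.206), 'score': np.float64(0.61), 'col': array([122., 115., 114.]), 'rect': array([241.2, 264.6,  56.5,  66.9])}
```

View pics/fitB.png

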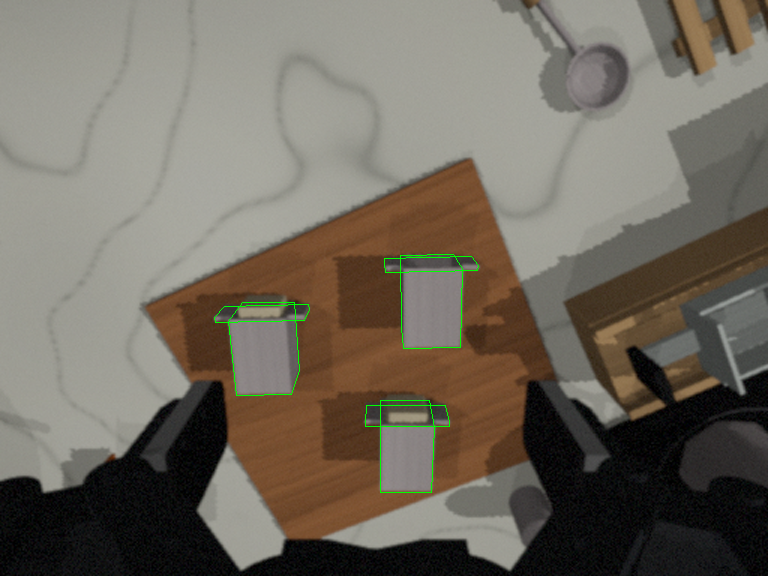

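Run:
```python
from h import *
import h
m=(612.2,-326,-.53)
for GX in (8,11,14):
  for t in (29,30,31,32,33,34):
    h.TILT=np.radians(t);h.GX=GX
    f=lambda q: None if q is None else [q[2].round(2),q[3].round(2)]
    print(GX,t,[f(planner.inverse_kinematics(*a)) for a in (lying(*m,31.5),lying(*m,50),lying(*m,90),pitched(m[0],m[1],200,m[2],h.TILT),upturned(cell(2),106,-.045),upturned(cell(2),170,-.045))])
```

```text
8 29 [[np.float64(0.91), np.float64(1.87)], [np.float64(0.95), np.float64(1.92)], [np.float64(1.07), np.float64(2.03)], [np.float64(0.37), np.float64(1.35)], None, [np.float64(-1.07), np.float64(-0.7)]]
8 30 [[np.float64(0.95), np.float64(1.91)], [np.float64(1.0), np.float64(1.96)], [np.float64(1.14), np.float64(2.08)], [np.float64(0.37), np.float64(1.35)], [np.float64(-1.17), np.float64(-0.95)], [np.float64(-1.05), np.float64(-0.65)]]
8 31 [[np.float64(1.0), np.float64(1.95)], [np.float64(1.05), np.float64(2.0)], None, [np.float64(0.37), np.float64(1.35)], [np.float64(-1.15), np.float64(-0.89)], [np.float64(-1.03), np.float64(-0.6)]]
8 32 [[np.float64(1.06), np.float64(2.0)], [np.float64(1.11), np.float64(2.05)], None, [np.float64(0.37), np.float64(1.35)], [np.float64(-1.13), np.float64(-0.84)], [np.float64(-1.01), np.float64(-0.56)]]
8 33 [[np.float64(1.12), np.float64(2.05)], None, None, [np.float64(0.37), np.float64(1.35)], [np.float64(-1.11), np.float64(-0.79)], [np.float64(-0.99), np.float64(-0.52)]]
8 34 [[np.float64(1.2), np.float64(2.11)], None, None, [np.float64(0.37), np.f
[... 1742 characters left out ...]
float64(1.99)], [np.float64(1.13), np.float64(2.05)], None, [np.float64(0.39), np.float64(1.37)], [np.float64(-1.14), np.float64(-0.87)], [np.float64(-1.02), np.float64(-0.58)]]
14 32 [[np.float64(1.13), np.float64(2.04)], [np.float64(1.21), np.float64(2.11)], None, [np.float64(0.39), np.float64(1.37)], [np.float64(-1.12), np.float64(-0.82)], [np.float64(-1.0), np.float64(-0.53)]]
14 33 [[np.float64(1.22), np.float64(2.11)], None, None, [np.float64(0.39), np.float64(1.37)], [np.float64(-1.1), np.float64(-0.77)], [np.float64(-0.98), np.float64(-0.49)]]
14 34 [None, None, None, [np.float64(0.39), np.float64(1.37)], [np.float64(-1.08), np.float64(-0.72)], [np.float64(-0.96), np.float64(-0.45)]]
```

```bash
cat >> h.py <<'E'
def setgrip(t,gx):
    global TILT,GX
    TILT=np.radians(t);GX=gx
def grab(m):
    robot.move_pose(*pitched(m[0],m[1],150,m[2],TILT))
    robot.move_l(*lying(*m,50),vel=80,guard=8)
    print("guard",robot.move_l(*lying(*m,31.5),vel=50,guard=8)); st()
    jaws.close(110); st()
    robot.move_l(*lying(*m,50),vel=50)
    robot.move_l(*pitched(m[0],m[1],200,m[2],TILT),vel=100);robot.pause(.2);st()
def carry(c,yaw):
    robot.move_l(*upturned(c,165,yaw),vel=85)
    robot.move_l(*upturned(c,125,yaw),vel=60);robot.pause(.3); st()
    print(robot.move_l(*upturned(c,104,yaw),vel=25,guard=4)); s=st()
    k=109+s["tool_pos"][2]-upturned(c,109,yaw)[0][2]; print("contact",k)
    return k
E
python3 - <<'E'
from h import *
setgrip(31,12)
m=(612.2,-326,-.53)
grab(m)
p=vision.camera("wrist");save(p,"held_C",None,1.3)
E
```

```text
guard False
t 33.4 tcp [ 625.1 -333.5   40.7] F [-0.71  0.1  -0.05] op 1.002
t 33.9 tcp [ 625.5 -333.8   41.1] F [ 2.31 -0.99  5.83] op 0.541
t 36.3 tcp [ 619.4 -330.2  215.1] F [-0.31 -1.12 -2.15] op 0.535
```

View pics/held_C.png

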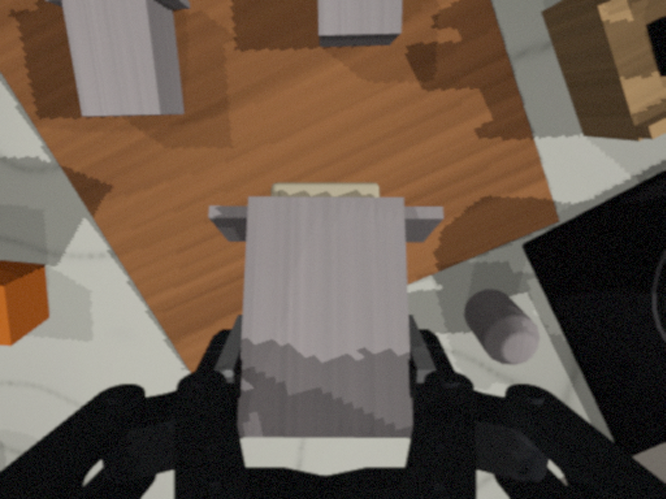

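Run:
```python
from h import *
setgrip(31,12)
k=carry(cell(2),TRAYP[2])
p=vision.camera("wrist");save(p,"cont_C",None,1.3)
```

```text
t 41.8 tcp [614.4  26.2 174.5] F [ 0.39 -0.21 -2.02] op 0.538
True
t 42.4 tcp [614.8  26.2 161.3] F [ 2.88 -1.47  2.87] op 0.540
contact 112.17112753890109
```

View pics/cont_C.png

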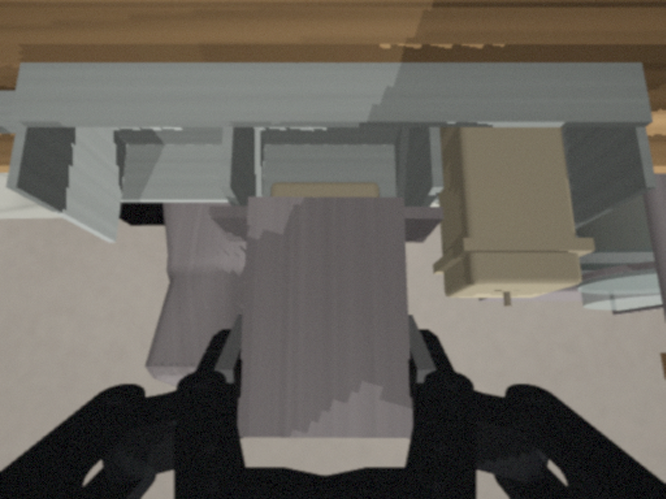

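```bash
cat >> h.py <<'E'
def knockloop(P,k,n=8,vel=140):
    """knock until weight drops; returns True when dropped"""
    robot.move_l(*P(k+6),vel=30); robot.pause(.5)
    w0=np.mean([monitor.state()["force"][2] for _ in range(1)])
    for i in range(n):
        knock(P,k,vel)
        robot.move_l(*P(k+6),vel=30); robot.pause(.5); w=monitor.state()["force"][2]
        print(i,"Fz %.2f -> %.2f"%(w0,w))
        if w-w0>0.45: return True
    return False
E
python3 - <<'E'
from h import *
setgrip(31,12)
P=lambda rim: upturned(cell(2),rim,TRAYP[2])
print(knockloop(P,112.2,n=3))
p=vision.camera("wrist");save(p,"kn_C",None,1.3)
E
```

```text
knock hit True dt 0.242 F [2.5 1.  3.5] rim 110.8 op 0.541
0 Fz -2.61 -> -2.34
knock hit True dt 0.250 F [ 2.5 -0.6  3.9] rim 110.3 op 0.535
1 Fz -2.61 -> -2.90
knock hit True dt 0.250 F [ 2.3 -1.1  5.7] rim 110.0 op 0.536
2 Fz -2.61 -> -0.48
True
```

View pics/kn_C.png

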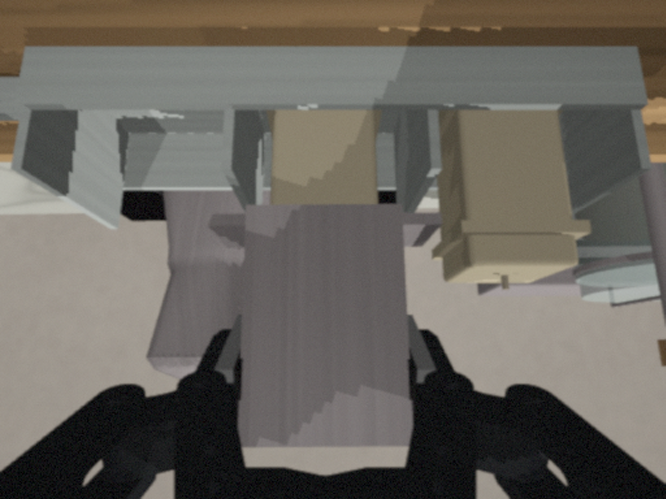

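Run:
```python
from h import *
setgrip(31,12)
P=lambda rim: upturned(cell(2),rim,TRAYP[2])
robot.move_l(*P(200),vel=70); st()
p=vision.camera("top");save(p,"top_C",(160,140,280,130),2.8)
p=vision.camera("wrist");save(p,"up_C",None,1.)
```

```text
t 49.1 tcp [614.2  26.2 248.5] F [-0.17 -1.14 -1.2 ] op 0.537
```

View pics/top_C.png

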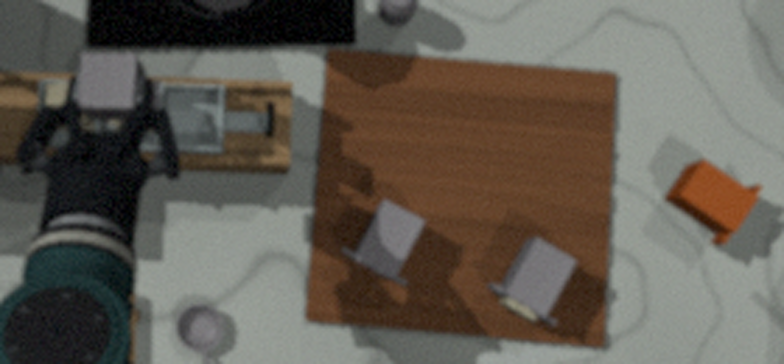

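View pics/up_C.png

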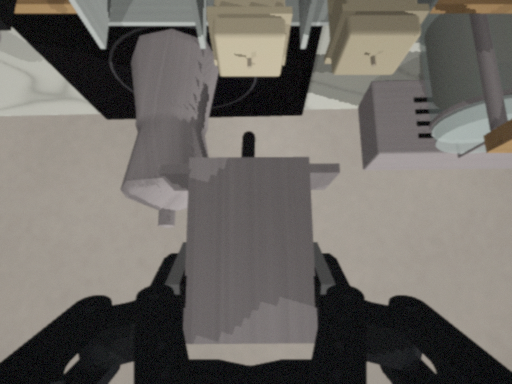

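Two candles are standing in cells 2 and 3. The right mould has moved a little: top crop (525,270) → (535,277). I'll put this mould back and re-measure.

Run:
```python
from h import *
setgrip(31,12)
m=(612.2,-326,-.53)
robot.move_l(*pitched(m[0],m[1],150,m[2],TILT),vel=160)
robot.move_l(*lying(*m,48),vel=90)
robot.move_l(*lying(*m,36),vel=60); robot.pause(.1)
print("touch",robot.move_l(*lying(*m,29),vel=15,guard=2.5)); st()
jaws.gripper_open(); robot.pause(.2)
robot.move_l(*lying(*m,50),vel=60)
robot.move_l(*pitched(m[0],m[1],150,m[2],TILT),vel=120); st()
p=board_view()
ms=moulds(p)
for k in ms: print({a:(np.round(v,3) if a!='col' else v) for a,v in k.items()})
draw(p,[(MOULD,k['x'],k['y'],31.5,k['yaw']) for k in ms],"fitC")
```

```text
touch True
t 54.2 tcp [ 625.2 -333.6   41.6] F [ 0.73 -0.8   7.31] op 0.538
t 57.1 tcp [ 618.4 -329.6  165.6] F [ 0.69  0.52 -0.04] op 1.001
{'x': np.float64(456.473), 'y': np.float64(-393.549), 'yaw': np.float64(-0.546), 'err': np.float64(0.14), 'score': np.float64(0.91), 'col': array([125., 118., 118.]), 'rect': array([135.7, 199.2,  63.4,  61.9])}
{'x': np.float64(601.994), 'y': np.float64(-109.394), 'yaw': np.float64(-0.243), 'err': np.float64(0.657), 'score': np.float64(0.69), 'col': array([84., 66., 45.]), 'rect': array([376.5, 137.4, 134.5, 140.2])}
{'x': np.float64(611.009), 'y': np.float64(-327.639), 'yaw': np.float64(-0.519), 'err': np.float64(0.003), 'score': np.float64(0.64), 'col': array([114., 107., 106.]), 'rect': array([239. , 262.4,  56.8,  67.1])}
{'x': np.float64(496.652), 'y': np.float64(-238.715), 'yaw': np.float64(-0.497), 'err': np.float64(0.011), 'score': np.float64(0.59), 'col': array([123., 117., 116.]), 'rect': array([256. , 167.1,  60.7,  64.1])}
```

View pics/fitC.png

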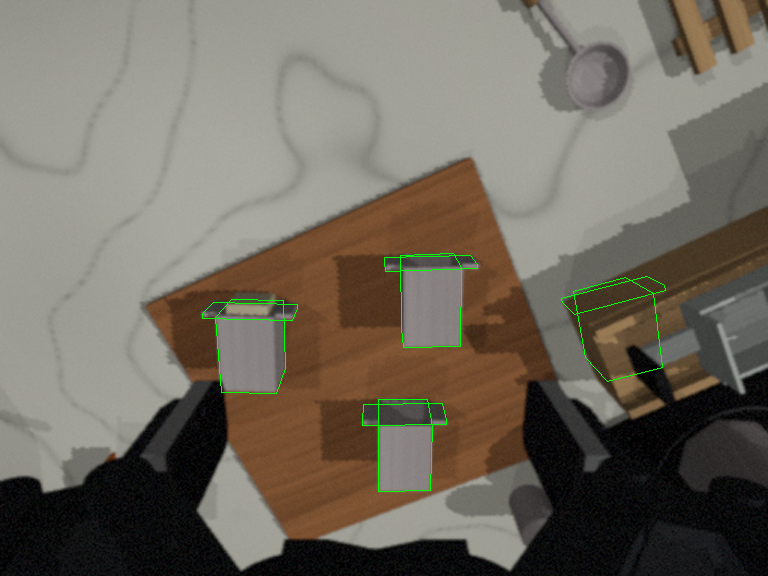

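Run:
```python
from h import *
setgrip(33,12)
m=(456.5,-393.5,-.546)
c=cell(1)+np.array([0,-1.5])
for a in (pitched(m[0],m[1],150,m[2],TILT),lying(*m,50),lying(*m,31.5),pitched(m[0],m[1],200,m[2],TILT),upturned(c,165,TRAYP[2]),upturned(c,104,TRAYP[2])):
    assert planner.inverse_kinematics(*a) is not None
grab(m)
k=carry(c,TRAYP[2])
p=vision.camera("wrist");save(p,"cont_B",None,1.3)
```

```text
guard False
t 61.4 tcp [ 469.4 -401.4   40.3] F [-0.83 -0.49 -0.22] op 1.001
t 61.8 tcp [ 469.8 -401.7   41. ] F [ 2.74 -1.18  6.8 ] op 0.543
t 64.2 tcp [ 463.3 -397.6  215.4] F [-0.76  0.12 -2.41] op 0.543
t 70.1 tcp [611.8 -36.2 174.6] F [ 0.09  0.69 -1.85] op 0.536
True
t 70.7 tcp [612.3 -36.2 160.8] F [3.22 0.39 2.37] op 0.543
contact 111.52738711739485
```

View pics/cont_B.png

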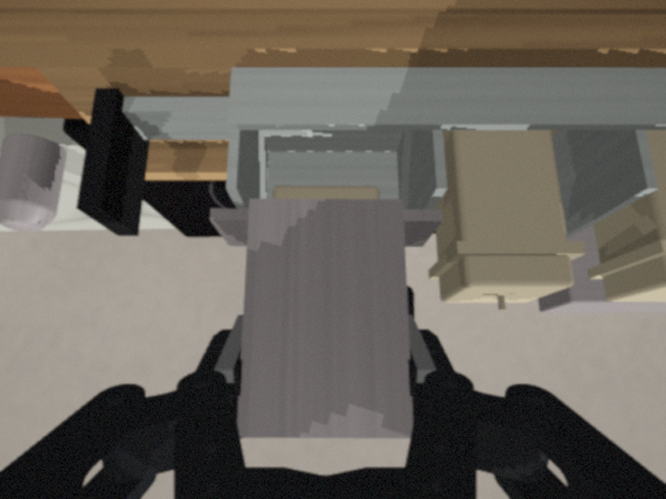

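Both ears are on the walls and the neighbouring candle is clear. Next I'll knock.

Run:
```python
from h import *
setgrip(33,12)
c=cell(1)+np.array([0,-1.5])
P=lambda rim: upturned(c,rim,TRAYP[2])
print(knockloop(P,111.5,n=4))
p=vision.camera("wrist");save(p,"kn_B",None,1.3)
```

```text
knock hit True dt 0.242 F [1.7 0.1 1.7] rim 109.8 op 0.536
0 Fz -2.26 -> -2.00
knock hit True dt 0.250 F [2.3 0.8 4.6] rim 109.7 op 0.538
1 Fz -2.26 -> -1.64
True
```

View pics/kn_B.png

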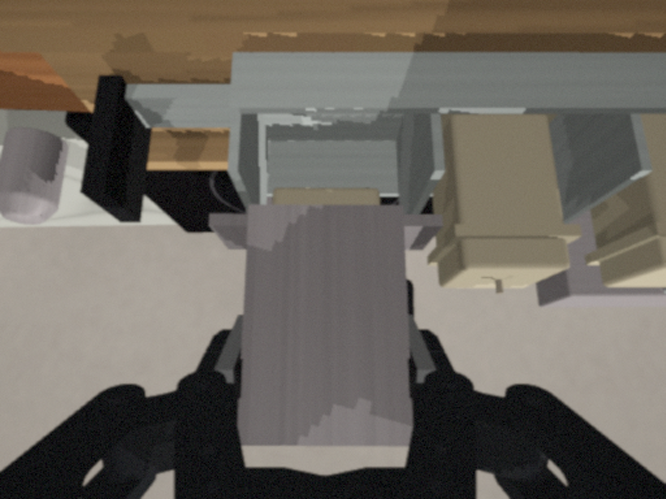

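The force noise gave a false positive: the candle still shows only about 10 mm at (325,195). I'll keep knocking.

```bash
sed -i 's/w-w0>0.45/w-w0>0.9/' h.py
python3 - <<'E'
from h import *
setgrip(33,12)
c=cell(1)+np.array([0,-1.5])
P=lambda rim: upturned(c,rim,TRAYP[2])
for i in range(2):
    knock(P,110.8,145)
    robot.move_l(*P(116.8),vel=30); robot.pause(.4); print(st()["force"][2])
p=vision.camera("wrist");save(p,"kn_B2",None,1.3)
E
```

```text
knock hit True dt 0.250 F [ 2.8 -1.3  3.1] rim 108.8 op 0.533
t 76.0 tcp [611.7 -36.2 165.9] F [ 0.6   0.91 -2.45] op 0.537
-2.4504006883848106
knock hit True dt 0.242 F [ 2.3 -1.   1.6] rim 108.0 op 0.540
t 77.5 tcp [611.7 -36.2 165.9] F [ 0.58  0.37 -1.26] op 0.537
-1.2551687588553857
```

View pics/kn_B2.png

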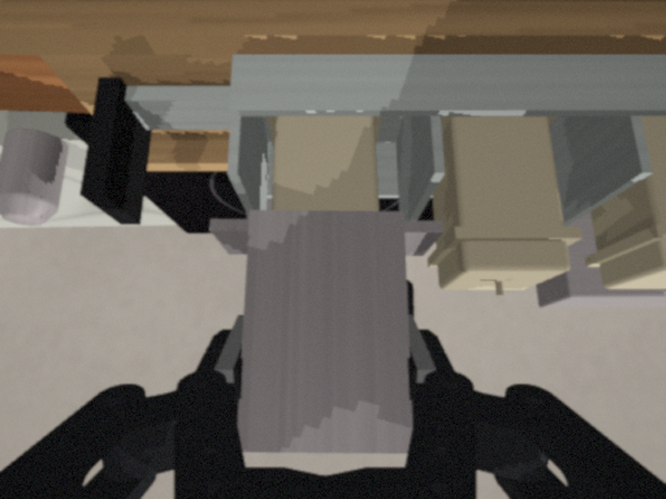

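Run:
```python
from h import *
setgrip(33,12)
c=cell(1)+np.array([0,-1.5])
robot.move_l(*upturned(c,200,TRAYP[2]),vel=70); st()
m=(462,-386,-.53)
robot.move_l(*pitched(m[0],m[1],150,m[2],TILT),vel=160)
robot.move_l(*lying(*m,48),vel=90)
robot.move_l(*lying(*m,36),vel=60); robot.pause(.1)
print("touch",robot.move_l(*lying(*m,29),vel=15,guard=2.5)); st()
jaws.gripper_open(); robot.pause(.2)
robot.move_l(*lying(*m,50),vel=60)
robot.move_l(*pitched(m[0],m[1],150,m[2],TILT),vel=120); st()
p=board_view();save(p,"boardD",None,1.3)
robot.move_pose([570,0,330],ori(0,np.pi/2)); jaws.close(40); robot.pause(.2)
p=vision.camera("wrist")
d=vision.silhouettes("tray",p)[0]
save(p,"trayD",None,1.5)
draw(p,[(TRAY,TRAYP[0],TRAYP[1],60,TRAYP[2])],"trayDo",3,(120,145,260,130)); st()
```

```text
t 78.8 tcp [611.6 -36.2 248.7] F [-0.43  0.43 -1.08] op 0.534
touch True
t 83.6 tcp [ 475.2 -393.8   41.7] F [ 0.99 -1.41  7.57] op 0.536
t 85.8 tcp [ 468.3 -389.7  165.4] F [-0.1  -0.68 -0.33] op 1.001
t 89.1 tcp [570.   0. 330.] F [-0.47 -1.17 -0.78] op 0.003
```

View pics/boardD.png

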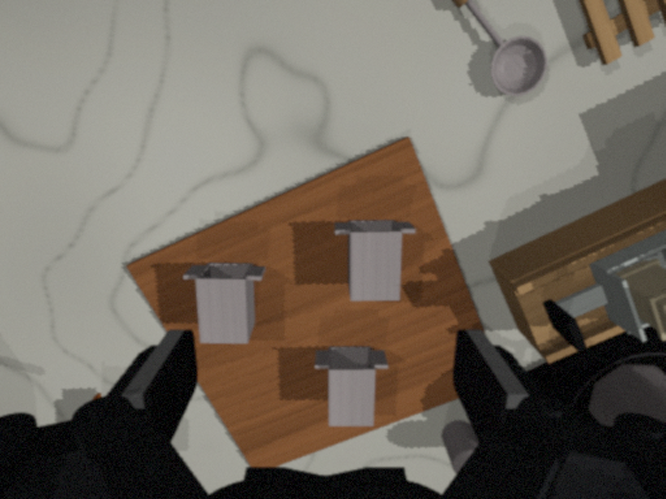

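View pics/trayDo.png

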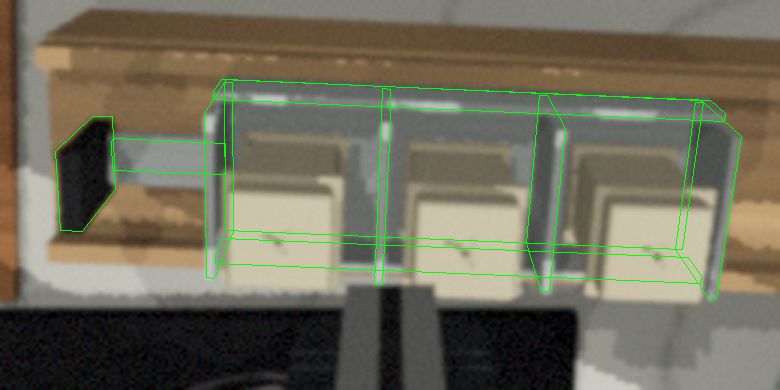

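View pics/trayD.png

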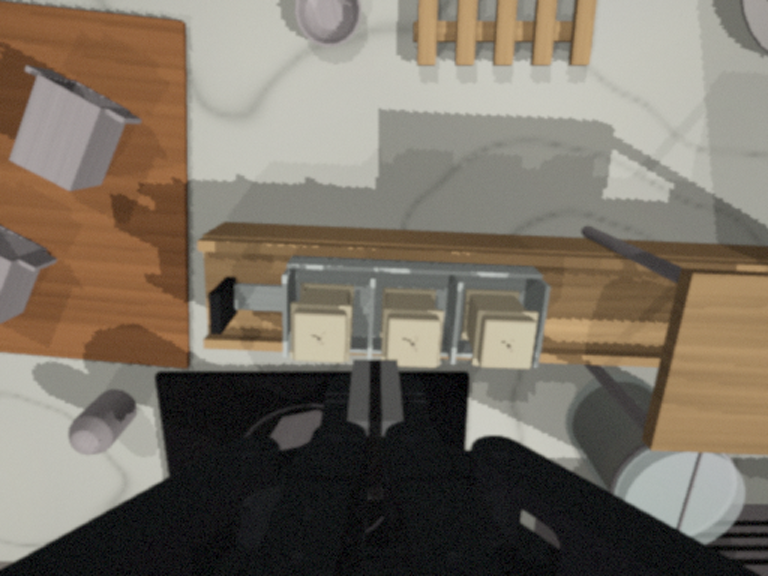

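```bash
cat >> h.py <<'E'
def hp(d,zt=78,lat=0):
    """TCP for pusher with centre d mm along tray +y from handle outer face at start"""
    a=TRAYP[2];dy=-145+d
    return [TRAYP[0]-dy*np.sin(a)+lat,TRAYP[1]+dy*np.cos(a),zt+25], ori(np.pi/2+a,np.pi/2)
E
python3 - <<'E'
from h import *
for d in (-45,-11,100,235):
    print(planner.inverse_kinematics(*hp(d)).round(2), hp(d)[0])
robot.move_pose(*hp(-45,200)); st()
robot.move_l(*hp(-45),vel=100); robot.pause(.3); st()
print(robot.move_l(*hp(-2),vel=25,guard=2.0)); st()
p=vision.camera("wrist");save(p,"push0",None,1.3)
E
```

```text
[-0.39  0.53 -0.05  1.    0.   -1.91] [np.float64(614.9528853328445), np.float64(-164.00765746109005), 103]
[-0.34  0.52 -0.07  0.99  0.   -1.86] [np.float64(616.482369010125), np.float64(-130.0420766522634), 103]
[-0.16  0.51 -0.09  0.98  0.   -1.69] [np.float64(621.4756833683053), np.float64(-19.15444518815291), 103]
[ 0.05  0.53 -0.04  1.    0.   -1.47] [np.float64(627.5486332633894), np.float64(115.70889037630582), 103]
t 90.6 tcp [ 615.  -163.8  225.3] F [ 0.65  0.09 -0.56] op 0.003
t 92.3 tcp [ 615.  -164.1  103.2] F [-0.65  0.08  1.24] op -0.001
True
t 93.6 tcp [ 616.4 -127.5  102.7] F [ 1.26  0.6  -0.52] op -0.002
```

View pics/push0.png

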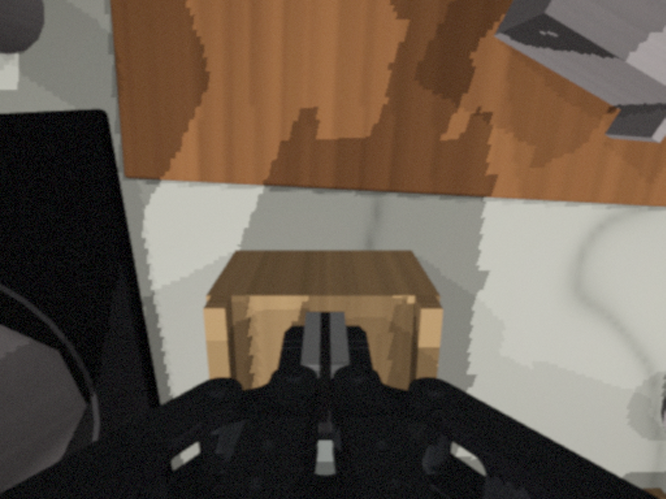

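Run:
```python
from h import *
print(robot.move_l(*hp(100),vel=55,guard=12)); st()
p=vision.camera("scene");save(p,"push1",(200,130,240,160),3.2)
```

```text
False
t 95.8 tcp [621.5 -19.2 103.1] F [-0.51 -0.77 -1.09] op -0.000
```

View pics/push1.png

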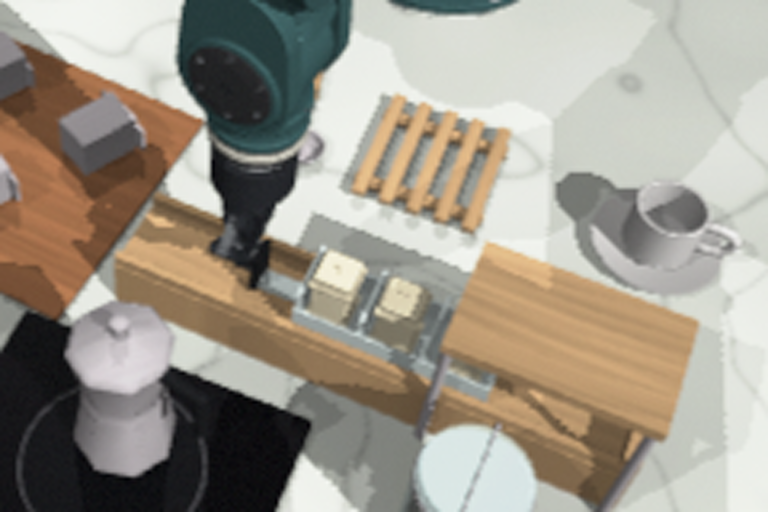

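The tray is sliding well and the candles are upright, so I'll continue to the stop.

Run:
```python
from h import *
print(robot.move_l(*hp(198),vel=50,guard=12)); st()
print(robot.move_l(*hp(245),vel=15,guard=10)); s=st()
a=TRAYP[2];print("d",(s["tool_pos"][1]-TRAYP[1])/np.cos(a)+145)
p=vision.camera("scene");save(p,"push2",(200,130,240,160),3.2)
```

```text
False
t 97.9 tcp [625.9  79.2 103.1] F [ 0.08 -3.18  2.41] op 0.001
True
t 99.6 tcp [626.8 100.5 102.8] F [ 1.55 -2.81  2.28] op 0.000
d 219.7662288338296
```

View pics/push2.png

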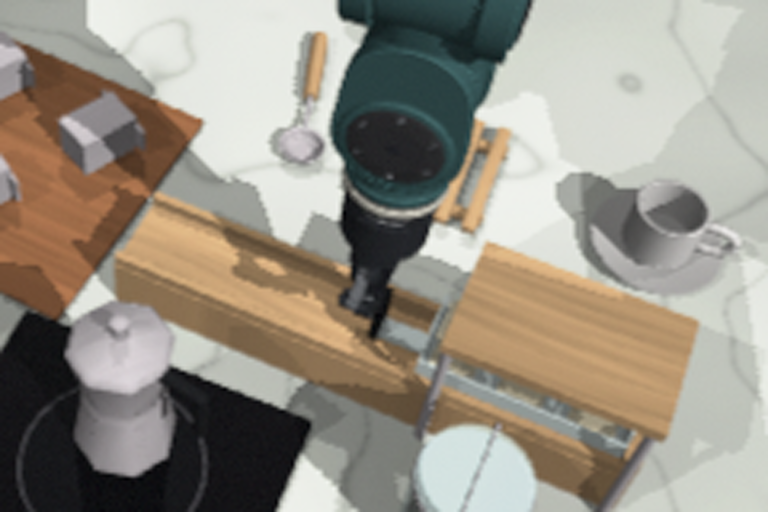

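Run:
```python
from h import *
robot.pause(.5); st()
print(robot.move_l(*hp(228),vel=10,guard=10)); s=st()
a=TRAYP[2];print("d",(s["tool_pos"][1]-TRAYP[1])/np.cos(a)+145)
robot.pause(.3); st()
# back off
robot.move_l(*hp(170),vel=80)
robot.move_l(*hp(170,220),vel=150)
robot.move_pose([420,40,330],ori(0,np.pi/2)); jaws.gripper_open(); robot.pause(.3)
robot.move_pose([520,80,330],ori(0,np.pi/2))
p=vision.camera("wrist");save(p,"finW",None,1.5)
robot.move_pose([170,400,300],ori(1.1,np.pi/2)); robot.pause(.2)
p=vision.camera("scene");save(p,"finS",(60,100,400,240),2.)
p=vision.camera("top");save(p,"finT",(60,80,330,190),2.4); st()
d=vision.silhouettes("tray",p); print([(x["score"],x["rect"]) for x in d[:2]])
```

```text
t 100.1 tcp [626.6 100.4 102.5] F [ 0.24  0.24 -0.52] op 0.003
True
t 100.5 tcp [626.5 100.5 102.3] F [-0.76 -2.32  0.79] op -0.002
d 219.7608752604723
t 100.8 tcp [626.3 100.5 102. ] F [ 0.43 -0.3   0.8 ] op 0.002
t 107.6 tcp [170.4 400.  300. ] F [-0.19 -1.1   0.35] op 0.998
[(0.65, [146.4, 165.5, 34.1, 28.2])]
```

View pics/finW.png

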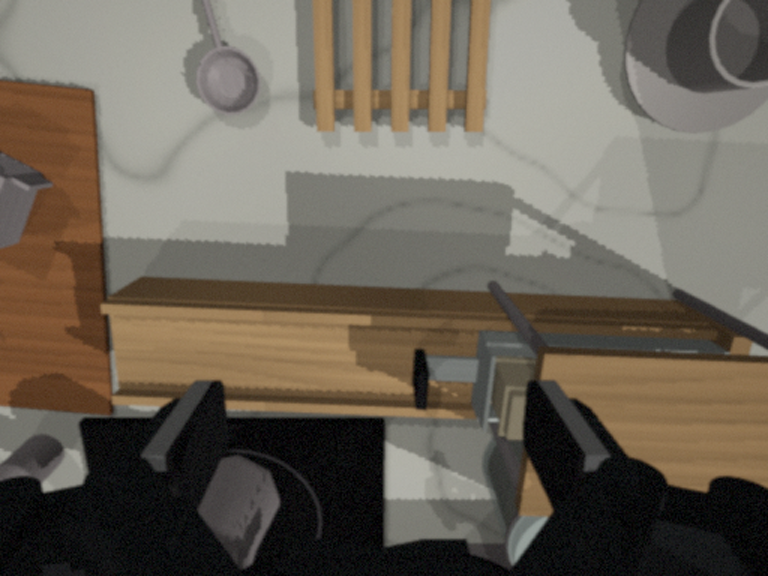

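View pics/finS.png

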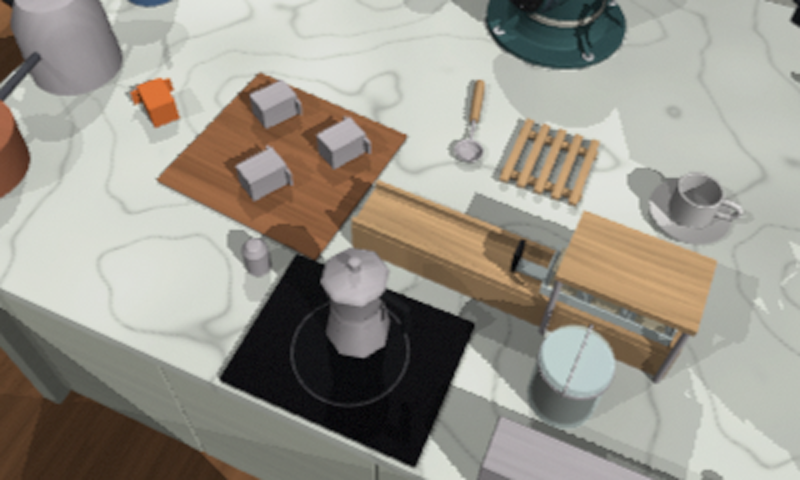

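View pics/finT.png

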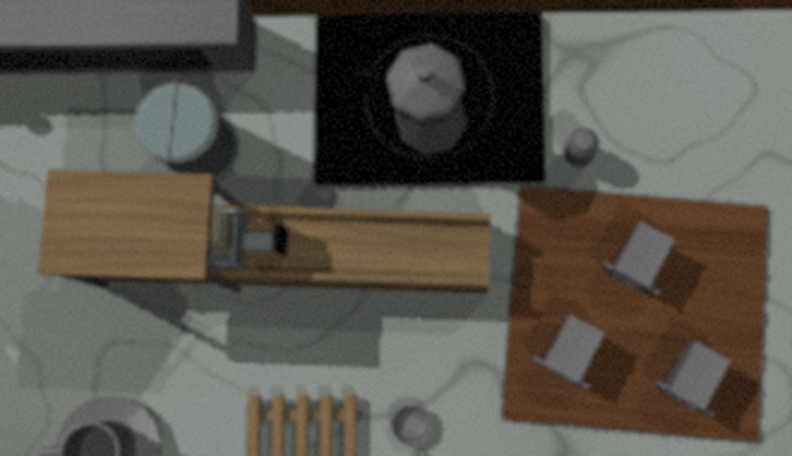

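Run:
```python
from h import *
p=vision.camera("top")
a=px2w(p,60+211.5/2.4,80+225/2.4,166);b=px2w(p,60+244/2.4,80+238/2.4,109)
h1=px2w(p,60+287/2.4,80+238/2.4,109)
e=px2w(p,60+490/2.4,80+250/2.4,72)
r=px2w(p,60+43/2.4,80+222/2.4,166)
print("roof edge",a.round(1),"tray end",b.round(1),"gap want 16:",(a[1]-b[1]).round(1),"| roof far edge",r.round(1),"deck end",e.round(1))
print("handle face->deck end: want -23+270=247:",h1[1]-e[1])
# predicted home from wrist fit
print(TRAYP[1]+228-93)
save(p,"finTz",(130,150,70,50),10)
```

```text
roof edge [633.5 174.9 166. ] tray end [628.5 152.7 109. ] gap want 16: 22.3 | roof far edge [638.8 363.2 166. ] deck end [ 617.2 -136.8   72. ]
handle face->deck end: want -23+270=247: 238.89775637403278
160.8
```

View pics/finTz.png

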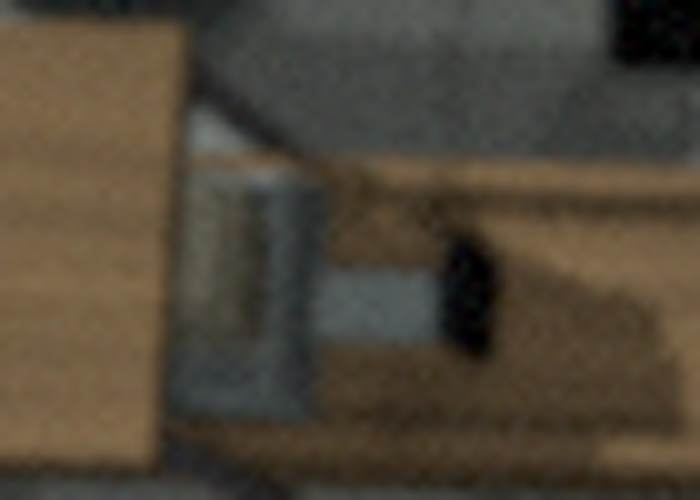

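Run:
```python
from h import *
robot.move_pose([590,60,330],ori(0,np.pi/2)); robot.pause(.2)
p=vision.camera("wrist")
a=TRAYP[2]
BAY=[box((-46,-270,0),(46,230,60)),box((-46,-270,60),(-36,230,72)),box((36,-270,60),(46,230,72)),box((-59,45,154),(59,230,166))]
for trav in (218,225,228):
    tx,ty=TRAYP[0]-trav*np.sin(a),TRAYP[1]+trav*np.cos(a)
    # bay origin such that tray home = bay y +122
    bx,by=tx+122*np.sin(a),ty-122*np.cos(a)
    draw(p,[(TRAY,tx,ty,60,a),(BAY,bx,by,0,a)],f"home{trav}",3,(60,150,260,140))
    print(trav,tx,ty)
save(p,"homeraw",(60,150,260,140),3); st()
```

```text
218 633.3066894602099 243.57931224482968
225 633.6215831584735 250.57222594076455
228 633.7565376005865 253.5691889533081
t 109.9 tcp [589.8  60.5 330.1] F [-0.67  0.77  0.38] op 1.002
```

View pics/home228.png

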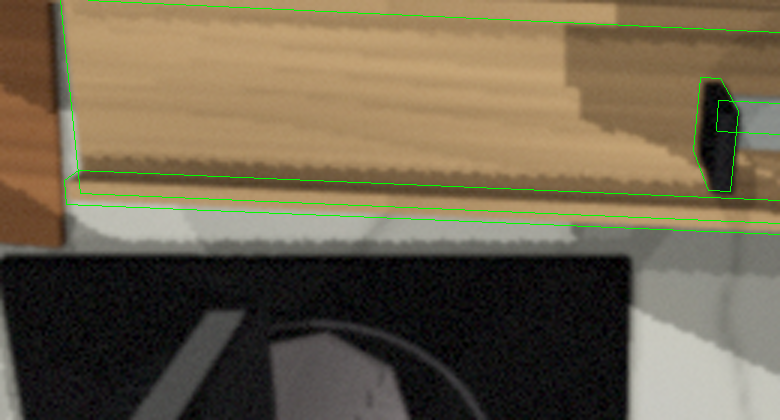

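View pics/homeraw.png

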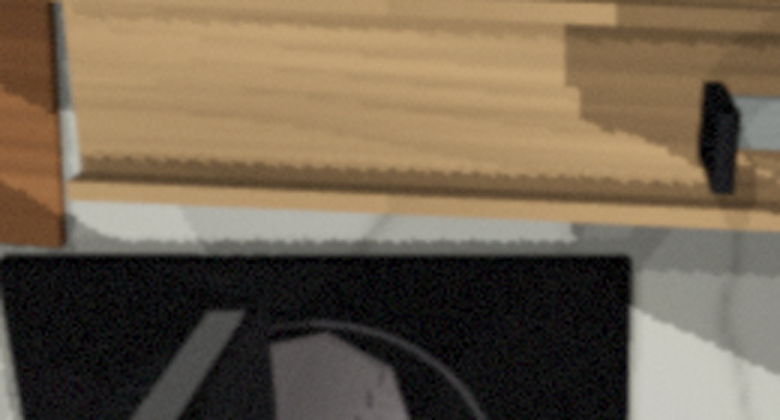

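Run:
```python
from h import *
p=vision.camera("wrist");a=TRAYP[2]
BAY=[box((-46,-270,0),(46,230,60)),box((-59,45,154),(59,230,166))]
tx,ty=TRAYP[0]-228*np.sin(a),TRAYP[1]+228*np.cos(a);bx,by=tx+122*np.sin(a),ty-122*np.cos(a)
draw(p,[(TRAY,tx,ty,60,a),(BAY,bx,by,0,a)],"homeroof",3,(252,130,260,150))
```

```text
(no output)
```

View pics/homeroof.png

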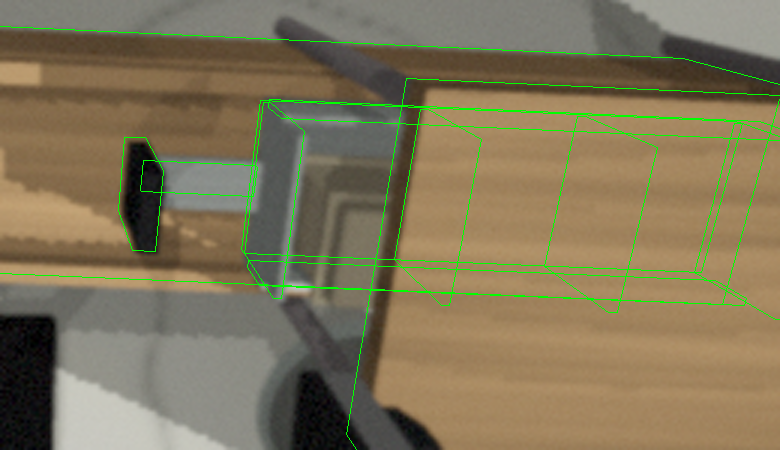

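Run:
```python
from h import *
st(); print(job.close_job())
```

```text
t 110.0 tcp [589.9  60.4 330.1] F [-0.27 -0.29  0.07] op 1.004
the job is handed in; nothing more can be done
None
```

The job is done and handed in at 110 s. All three moulds held candles. I turned each one over the tray and knocked its ears on the compartment walls until the candle dropped, one in each compartment. The empty moulds went back on the board, and I then pushed the tray by its handle plate to the end stop.

**Last checks:**
- **Tray home:** two separate pushes stopped at the same point (within 0.1 mm) at the 10 N guard. In the wrist view, the handle, tray end, roof edge and deck end fit the home position to about 1–2 mm.
- **Candles:** all three stood upright in their compartments before the slide. Afterwards the roof hid most of them, so I could only see part of them.
- **Moulds and other things:** three empty moulds lie on the board. The moka pot, jar, cup, shaker and orange look-alike look undisturbed.

**What disagreed:**
- **Tray position:** a rough reading from the top camera put the tray 6–8 mm short of home. I trusted the closer wrist view and the force stops instead.
- **Third mould:** one force reading wrongly suggested the candle had dropped. The picture showed it still in, so I kept knocking until it fell.
- **Moved mould:** that same mould was knocked aside by about 1 cm during the run. I measured it again before picking it up and put it back slightly further in on the board.

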